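Change the sample on the analytical balance and shut its draught shield

TASK

Slide the top door of the balance's draught shield open, take the little beaker off the pan and stand it upright in the shallow steel tray, then stand the glass vial from the mat on the pan, its whole foot on the pan. Set the vial down gently rather than dropping it and keep it upright all the way, then slide the door fully shut again. Leave the opened eggs in their foam cups and the dropper bottle undisturbed.

Things in the scene. Friction and masses are not known exactly. Their poses are not given: they have to be found in the camera images.
- balance: White analytical balance, fixed, x -115 to +243 mm, 190 mm wide; origin on the bench under the pan's centre, +x to its rear. Glass chamber round the pan: inner room 150 x 150 mm centred on the pan, floor 30 mm up; panes and rear housing reach 106 mm. Console in front, 40 mm high. Two door tracks at y = +-86 mm, 8 mm wide, x -82 to +240 mm, 119 mm high.
- pan (a point): Centre of the top of the round steel pan: 90 mm across, its top 40 mm above the bench, 10 mm above the chamber floor; axes as the balance's. With the door shut there is 67 mm of clear height above the pan.
- shield_door (a joint): The shield's top door, a glass panel 157 x 162 mm in aluminium edges that covers the chamber; it slides along the balance's +x over the rear housing. 0 = fully shut, 0.15 m = fully open (the whole chamber open from above). It slides easily (under 4 N) and stays where it is left; at the start it is shut or up to 20 mm ajar.
- door_grip (a point): Middle of the top of the black grip fin on the door (moves with it): 12 mm thick along the balance's x (the way the door slides), 50 mm wide along its y, 28 mm tall above its 3 mm foot plate; its top 144 mm, the panel's top 114 mm above the bench. Axes as the balance's. The fin is mid-door: above the pan when shut.
- tray: Shallow open steel tray, fixed, 83 x 141 x 21 mm (long along its y), walls 2 mm, floor 2 mm above the bench, origin under its centre. It is the beaker's destination. It stands left or right of the balance.
- beaker: Small empty glass beaker, 34 mm across, 42 mm tall, 17 to 31 g, open at the top, origin at the centre of its underside, z up; it starts near the middle of the pan.
- vial: Glass vial, 23 mm across, 62 mm tall, 20 to 45 g, upright; straight body up to 45 mm, narrower neck above (grip the  a grip on the neck slips); origin at the centre of its underside, z up; it starts on the mat between the two foam cups.
- mat: Thin dark rubber mat, fixed, 130 x 190 x 3 mm (long along its y), origin under its centre. It stands on the side of the balance opposite the tray, turned any which way. The vial is near its middle; the cups stand either side of the vial along the mat's y, so the ways along the mat's x are free.
- cup_a: Bystander: loose foam cup, 54 x 54 x 34 mm, on the mat, origin at the centre of its underside, sides along its x and y. It holds an opened egg.
- cup_b: Bystander: second foam cup, the same.
- egg_a: Bystander: opened egg, 42 mm across, 45 mm tall, loose in cup_a with its underside 12 mm above the cup's underside (top 60 mm above the bench); origin at its underside.
- egg_b: Bystander: second opened egg, the same, in cup_b.
- dropper: Bystander: amber dropper bottle, loose, 34 mm across and 107 mm tall, standing on the bench beyond the tray, origin at the centre of its underside.

How it is judged:
By the outcome, as a careful person would: the job done as asked, in the order asked, and still so for the second after the job is handed in, with the robot touching nothing.
It also fails if it takes over 72 s, if anything falls off the work surface, if the arm or the gripper's body presses on something with over 40 N, if the wrist force passes 120 N, or if a joint passes its speed limit or range.

ROBOT

A 7-joint arm with a two-finger parallel gripper is mounted at the origin on a cart in front of the work surface, level with it; the furniture and walls round the work are solid. World frame = base frame: x ahead of the robot, y to its left, z up, the work surface at z = 0. Lengths are in m, angles in rad, forces in N, time in s.
With the tool pointing down it reaches from about 0.425 to 0.925 m from the base axis. Payload 6.8 kg.
Tool frame: the origin (TCP) lies at the very end of the fingers, on their centre line; the grasp point (between the pads) lies 19 mm behind it (bot.grasp_offset is the distance from the TCP to the grasp point, in m); z points along the fingers, y is the direction in which the jaws open and shut (so a half turn about z gives the same grasp; the last joint's range is limited). The gripper opens to 85 mm and grips with 20 to 120 N. Pads are 22 mm wide; open, the fingers measure 114 mm over their backs; the gripper's body (76 mm by 85 mm) begins 54 mm behind the grasp point. The pads swing forward as they close: fully open they stand 13 mm farther back than shut.
Start: joints at [1.242, 0.477, 0.022, 1.555, -0.011, 1.109, -0.083], TCP at [0.148, -0.659, 0.206] pointing down, gripper open.
Joint ranges: [-2.96, 2.96], [-0.34, 2.1], [-1.41, 1.46], [0.24, 2.44], [-1.37, 4.51], [0.17, 1.92], [-2.96, 2.96]. Speed limits (rad/s): [2.39, 2.39, 3.14, 3.14, 3.14, 3.14, 3.14].

INTERFACE

Orientations are given as a unit quaternion [w, x, y, z].
In Python, from station import monitor, cams, bot, finder gives the robot as it stands.
- The arm moves only by the tool jog_arm, never from a script. Its argument "plan" is a list of rows, each an object of numbers: "x", "y", "z": the shift along the tool's x, y, z as a fraction of full scale; "wx", "wy", "wz": the turn, a rotation vector about the tool's x, y, z as a fraction of full scale. A call has 1 to 12 rows; each row is the pose to reach, as a shift and turn from the pose measured when the call began, along the tool's axes at that moment, turning the shorter way round; what a row does not reach only later rows make up. Full scale, the value 1, is 20 cm for a shift and 180 degrees for a turn. A row lasts 1/12 s, in which the tool goes at most 41.7 mm and 7.16 degrees, less where a joint would pass 70% of its speed; a pose out of reach is approached as far as the arm can. A call with a number of a shift or a turn outside -1 to 1 is refused whole. A call with a gripper value outside its range is refused whole. "hand" is the opening, from -1 (shut) to 1 (fully open), set as the call begins (left out, the last holds). The fingers move at their own pace and stop on an object; "grip_force" is the grip in N (left out, the last holds). Time passes only in rows, so rows that repeat a pose let the fingers close. It gives the time, the measured TCP pose, the force and the opening at its end, in the units of the state.
- monitor.get_obs(): the state, without advancing time (a new reading comes with each control period).
- cams.read_camera(name): name is "scene" or "top" or "wrist"; returns the picture (400x640x3 uint8, red, green, blue); there is no depth.
- cams.get_calibration(name): a dict with "fx", "fy", "cx", "cy" (pixels), "distortion" ([k1, k2, p1, p2, k3] as OpenCV has them; the pictures are not rectified), "extrinsics" (4x4, takes a point from world to camera coordinates). Camera axes: x right, y down, z forward; pixel columns grow to the right and rows downward; lengths in m; the calibration is good to about 2 mm. A picture is of the moment at which its call begins: read the wrist's pose just before it. get_calibration takes no time and is no camera call; for the wrist camera it gives the pose at the moment of the call.
- bot.hand_in(): hands the job in, once; it reports no verdict.
Trained networks look in the newest picture that a camera, given by its name, has taken for a name from the list of things; names that differ only in an ending like _2 or _b are one class to them, and where a whole thing is asked for, a point or a joint stands for the part that bears it (a point fixed in the world has none). Each returns a list of dicts, best first, with "confidence" (0 to 1); they miss things now and then, are a little off and sometimes report something else, mostly with a low value. They report only what shows in the picture. A call takes as long as a camera call.
- finder.find_in(camera, target): "bbox" ([left, top, width, height] in pixels, round what is visible of it).
- finder.place_of(camera, target): "location" ([column, row] in pixels: a listed point, or the origin of a listed thing).
The state is a dict: "t": time; "q": joint angles; "joint_vel": joint speeds; "joint_torque": joint torques, N m; "eef_pos": TCP position; "tool_rot": TCP orientation; "contact_force": force on the tool from outside, world axes, zero at the start; "torque": the same for the moment, N m; "gripper_width": opening from 0.0 (shut) to 1.0 (fully open).
Only numpy, scipy, OpenCV 4.12 (cv2) and the standard library are available. Lean on these libraries where they do the work, as an engineer would, in place of code of your own. Each camera call takes 0.05 s, during which the arm holds its last target. There are 200 camera calls.

## Working session

There is one attempt and no reset: what is moved stays moved. The work goes in short steps, Python scripts to look and compute and a tool call to move; the robot and the scene stay as the last step left them, time stands still between calls to the robot, and variables do not carry over. Pictures are saved under pics/ and viewed, about 8 in all and at most 12, crops included, and the job is handed in when it is done.

Besides the shell and the picture viewer there is one more tool, called after "Call:" by a JSON object that holds its "method" and its "body", one argument or row to a line. jog_arm: Moves the arm, as the interface text tells. Shift numbers are shares of 20 cm and turn numbers shares of 180 degrees, none past 1 either way. Its arguments: {"type":"object","properties":{"plan":{"type":"array","items":{"type":"object","properties":{"x":{"type":"number","minimum":-1,"maximum":1},"y":{"type":"number","minimum":-1,"maximum":1},"z":{"type":"number","minimum":-1,"maximum":1},"wx":{"type":"number","minimum":-1,"maximum":1},"wy":{"type":"number","minimum":-1,"maximum":1},"wz":{"type":"number","minimum":-1,"maximum":1}}}},"hand":{"type":"number"},"grip_force":{"type":"number"}},"required":["plan"]}

```bash
ls; mkdir -p pics
cat > h.py <<'E'
import numpy as np, cv2
from station import monitor, cams, bot, finder
def snap(c,f=None):
    im=cams.read_camera(c)
    if f: cv2.imwrite(f,im[:,:,::-1])
    return im
def ray(c,px,cal=None):
    k=cal or cams.get_calibration(c)
    K=np.array([[k['fx'],0,k['cx']],[0,k['fy'],k['cy']],[0,0,1.]])
    u=cv2.undistortPoints(np.array([[px]],float),K,np.array(k['distortion'],float))[0,0]
    E=np.array(k['extrinsics']);R=E[:3,:3];t=E[:3,3]
    return -R.T@t, R.T@np.array([u[0],u[1],1.])
def at(c,px,z,cal=None):
    o,d=ray(c,px,cal); return o+d*(z-o[2])/d[2]
def proj(c,p):
    k=cams.get_calibration(c)
    K=np.array([[k['fx'],0,k['cx']],[0,k['fy'],k['cy']],[0,0,1.]])
    E=np.array(k['extrinsics'])
    r=cv2.projectPoints(np.array(p,float).reshape(-1,1,3),cv2.Rodrigues(E[:3,:3])[0],E[:3,3],K,np.array(k['distortion'],float))[0]
    return r[:,0]
E
python3 - <<'E'
from h import *
np.set_printoptions(precision=3,suppress=True)
o=monitor.get_obs();print(o['eef_pos'],o['tool_rot'],o['gripper_width'],bot.grasp_offset)
Z=dict(balance=0,pan=.04,door_grip=.144,tray=0,beaker=.04,vial=.003,mat=0,cup_a=.003,egg_a=.015,dropper=0)
for c in ['top','scene']:
    snap(c,f'pics/{c}0.png')
    k=cams.get_calibration(c);E=np.array(k['extrinsics']);print(c,'campos',-E[:3,:3].T@E[:3,3])
    for n,z in Z.items():
        for r in finder.place_of(c,n)[:2]:
            print(c,n,np.round(r['confidence'],2),np.round(r['location']),at(c,r['location'],z))
E
```

```text
pics
[ 0.148 -0.658  0.205] [-0.001  0.994  0.11  -0.   ] 0.9998466698312359 0.0187
top campos [0.461 0.005 1.315]
top balance 0.64 [324. 206.] [0.517 0.003 0.   ]
top door_grip 0.85 [324. 193.] [0.542 0.005 0.144]
top door_grip 0.26 [459. 218.] [ 0.474 -0.322  0.144]
top tray 0.78 [220. 222.] [0.478 0.289 0.   ]
top tray 0.6 [440. 208.] [ 0.502 -0.313  0.   ]
top beaker 0.52 [460. 218.] [ 0.476 -0.354  0.04 ]
top vial 0.56 [436. 207.] [ 0.507 -0.3    0.003]
top vial 0.39 [196. 177.] [0.602 0.351 0.003]
top mat 0.63 [436. 212.] [ 0.492 -0.302  0.   ]
top cup_a 0.63 [460. 217.] [ 0.478 -0.363  0.003]
top cup_a 0.51 [418. 208.] [ 0.505 -0.252  0.003]
top egg_a 0.6 [413. 212.] [ 0.495 -0.235  0.015]
top egg_a 0.53 [461. 216.] [ 0.482 -0.364  0.015]
top dropper 0.52 [196. 175.] [0.607 0.35  0.   ]
scene campos [0.02  0.978 0.611]
scene balance 0.98 [307. 242.] [0.517 0.017 0.   ]
scene balance 0.73 [364. 197.] [ 0.488 -0.395  0.   ]
scene door_grip 0.6 [301. 194.] [0.546 0.007 0.144]
scene tray 0.61 [269. 298.] [0.467 0.304 0.   ]
scene tray 0.44 [302. 193.] [ 0.709 -0.305  0.   ]
scene vial 0.59 [350. 206.] [ 0.502 -0.282  0.003]
scene mat 0.82 [359. 203.] [ 0.484 -0.332  0.   ]
scene mat 0.19 [346. 205.] [ 0.518 -0.288  0.   ]
scene cup_a 0.59 [345. 209.] [ 0.505 -0.25   0.003]
scene cup_a 0.49 [366. 199.] [ 0.473 -0.372  0.003]
scene egg_a 0.66 [360. 197.] [ 0.49  -0.356  0.015]
scene egg_a 0.64 [349. 208.] [ 0.489 -0.241  0.015]
scene dropper 0.56 [216. 290.] [0.595 0.343 0.   ]
```

Run:
```python
import cv2
a=cv2.imread('pics/top0.png')[120:300,150:510];b=cv2.imread('pics/scene0.png')
cv2.imwrite('pics/t1.png',cv2.resize(a,None,fx=2.2,fy=2.2,interpolation=2))
```

```text
(no output)
```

View pics/t1.png

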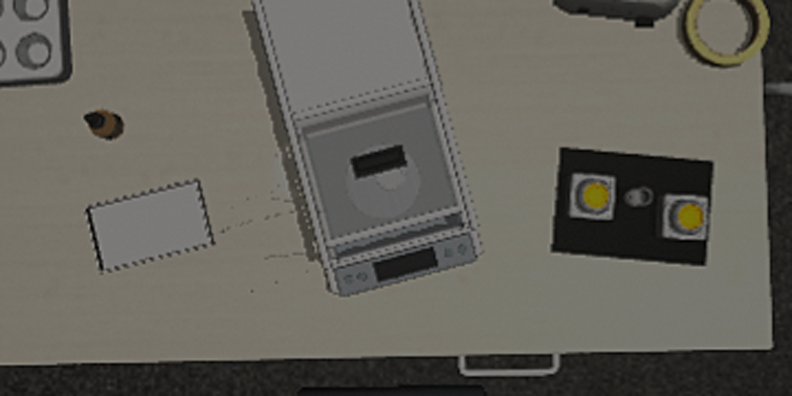

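View pics/scene0.png

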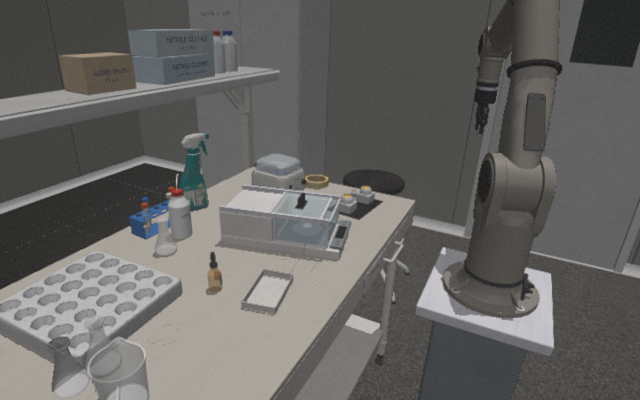

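The top picture shows the balance turned about +14.5°. The tray is to its left near (0.475, 0.29) and the mat to its right, with the vial between the cups. The door is slightly ajar. The scene view shows free air above the balance, so I'm moving over there.

Call:
{"method": "jog_arm", "body": {
  "plan": [
    {"x":0.84,"y":-0.94,"z":-0.4},
    {"x":0.84,"y":-0.94,"z":-0.4},
    {"x":0.84,"y":-0.94,"z":-0.4},
    {"x":0.84,"y":-0.94,"z":-0.4},
    {"x":0.84,"y":-0.94,"z":-0.4},
    {"x":0.84,"y":-0.94,"z":-0.4},
    {"x":0.84,"y":-0.94,"z":-0.4},
    {"x":0.84,"y":-0.94,"z":-0.4}
  ],
  "hand": 1
}}

```text
invalid input at $.plan[0]: expected keys x, y, z, wx, wy, wz
```

Call:
{"method": "jog_arm", "body": {
  "plan": [
    {"x":0.84,"y":-0.94,"z":-0.4},
    {"x":0.84,"y":-0.94,"z":-0.4},
    {"x":0.84,"y":-0.94,"z":-0.4},
    {"x":0.84,"y":-0.94,"z":-0.4},
    {"x":0.84,"y":-0.94,"z":-0.4},
    {"x":0.84,"y":-0.94,"z":-0.4},
    {"x":0.84,"y":-0.94,"z":-0.4},
    {"x":0.84,"y":-0.94,"z":-0.4}
  ]
}}

```text
invalid input at $.plan[0]: expected keys x, y, z, wx, wy, wz
```

```bash
cat >> h.py <<'E'
np.set_printoptions(precision=3,suppress=True)
from scipy.spatial.transform import Rotation as Ro
def pose():
    o=monitor.get_obs();q=o['tool_rot'];return np.array(o['eef_pos']),Ro.from_quat([q[1],q[2],q[3],q[0]]),o
def go(target,tyaw=None):
    """plan row for world TCP target, with the tool y axis at world angle tyaw (mod 180), pointing down"""
    p,R,o=pose(); s=R.inv().apply(np.array(target)-p)/.2; w=np.zeros(3)
    if tyaw is not None:
        c=[]
        for a in (tyaw,tyaw+np.pi):
            y=np.array([np.cos(a),np.sin(a),0]);z=np.array([0,0,-1.]);x=np.cross(y,z)
            c.append((R.inv()*Ro.from_matrix(np.stack([x,y,z],1))).as_rotvec()/np.pi)
        print('turns',c[0],c[1]); 
    print('p',p,'tool y',R.apply([0,1,0]),'shift',s,'rows',np.linalg.norm(s)*.2/.0417,'q',np.array(o['q']),'t',o['t'])
E
python3 - <<'E'
from h import *
go([.52,0,.4],.255)
k=cams.get_calibration('wrist');E=np.array(k['extrinsics']);c=-E[:3,:3].T@E[:3,3];p,R,o=pose()
print('cam in tool',R.inv().apply(c-p),'axis in tool',R.inv().apply(E[2,:3]),k['fx'])
E
```

```text
turns [ 0.    -0.    -0.511] [-0.    -0.     0.489]
p [ 0.148 -0.659  0.206] tool y [ 0.219 -0.976 -0.   ] shift [ 2.537 -2.806 -0.97 ] rows 18.728901295961226 q [ 1.242  0.477  0.022  1.555 -0.011  1.109 -0.083] t 1.1
cam in tool [ 0.079  0.001 -0.167] axis in tool [-0.308  0.001  0.951] 283.49093811776936
```

Call:
{"method": "jog_arm", "body": {
  "plan": [
    {"x":0.84,"y":-0.94,"z":-0.4,"wx":0,"wy":0,"wz":0},
    {"x":0.84,"y":-0.94,"z":-0.4,"wx":0,"wy":0,"wz":0},
    {"x":0.84,"y":-0.94,"z":-0.4,"wx":0,"wy":0,"wz":0},
    {"x":0.84,"y":-0.94,"z":-0.4,"wx":0,"wy":0,"wz":0},
    {"x":0.84,"y":-0.94,"z":-0.4,"wx":0,"wy":0,"wz":0},
    {"x":0.84,"y":-0.94,"z":-0.4,"wx":0,"wy":0,"wz":0},
    {"x":0.84,"y":-0.94,"z":-0.4,"wx":0,"wy":0,"wz":0}
  ],
  "hand": 1
}}

```text
t: 1.68
eef_pos: [0.2747, -0.4339, 0.2882]
tool_rot: [0.001, 0.994, 0.113, 0.001]
contact_force: [0.5, -0.1, 0.5]
gripper_width: 1.001
```

Call:
{"method": "jog_arm", "body": {
  "plan": [
    {"x":0.84,"y":-0.94,"z":-0.4,"wx":0,"wy":0,"wz":0},
    {"x":0.84,"y":-0.94,"z":-0.4,"wx":0,"wy":0,"wz":0},
    {"x":0.84,"y":-0.94,"z":-0.4,"wx":0,"wy":0,"wz":0},
    {"x":0.84,"y":-0.94,"z":-0.4,"wx":0,"wy":0,"wz":0},
    {"x":0.84,"y":-0.94,"z":-0.4,"wx":0,"wy":0,"wz":0},
    {"x":0.84,"y":-0.94,"z":-0.4,"wx":0,"wy":0,"wz":0},
    {"x":0.84,"y":-0.94,"z":-0.4,"wx":0,"wy":0,"wz":0}
  ]
}}

```text
t: 2.27
eef_pos: [0.3984, -0.2081, 0.3705]
tool_rot: [0.001, 0.993, 0.116, 0.003]
contact_force: [0.7, -0.7, 0.5]
gripper_width: 0.999
```

```bash
python3 -c "
from h import *
go([.52,0,.36],.255)"
```

```text
turns [ 0.002 -0.001 -0.507] [-0.001 -0.002  0.493]
p [ 0.398 -0.208  0.37 ] tool y [ 0.231 -0.973  0.003] shift [ 0.832 -0.872  0.055] rows 5.785448408624503 q [ 0.688 -0.014 -0.336  1.81  -0.006  1.338 -0.985] t 2.2667
```

Call:
{"method": "jog_arm", "body": {
  "plan": [
    {"x":0.83,"y":-0.87,"z":0.05,"wx":0,"wy":0,"wz":-0.25},
    {"x":0.83,"y":-0.87,"z":0.05,"wx":0,"wy":0,"wz":-0.25},
    {"x":0.83,"y":-0.87,"z":0.05,"wx":0,"wy":0,"wz":-0.25},
    {"x":0.83,"y":-0.87,"z":0.05,"wx":0,"wy":0,"wz":-0.25},
    {"x":0.83,"y":-0.87,"z":0.05,"wx":0,"wy":0,"wz":-0.25},
    {"x":0.83,"y":-0.87,"z":0.05,"wx":0,"wy":0,"wz":-0.25},
    {"x":0.83,"y":-0.87,"z":0.05,"wx":0,"wy":0,"wz":-0.25}
  ]
}}

```text
t: 2.85
eef_pos: [0.5216, 0.008, 0.3609]
tool_rot: [0.001, 0.869, 0.495, 0.004]
contact_force: [-0.0, 1.6, -0.5]
gripper_width: 0.997
```

```bash
python3 -c "
from h import *
go([.52,0,.36],.255)"
```

```text
turns [ 0.002 -0.001 -0.252] [-0.002 -0.003  0.748]
p [0.522 0.008 0.361] tool y [ 0.86  -0.51   0.005] shift [-0.039  0.013  0.005] rows 0.19709474646822922 q [ 0.402  0.151 -0.602  1.675  0.086  1.335 -0.749] t 2.85
```

Right direction. Completing the turn, then a close look.

Call:
{"method": "jog_arm", "body": {
  "plan": [
    {"x":0,"y":0,"z":0,"wx":0,"wy":0,"wz":-0.252},
    {"x":0,"y":0,"z":0,"wx":0,"wy":0,"wz":-0.252},
    {"x":0,"y":0,"z":0,"wx":0,"wy":0,"wz":-0.252},
    {"x":0,"y":0,"z":0,"wx":0,"wy":0,"wz":-0.252},
    {"x":0,"y":0,"z":0,"wx":0,"wy":0,"wz":-0.252},
    {"x":0,"y":0,"z":0,"wx":0,"wy":0,"wz":-0.252},
    {"x":0,"y":0,"z":0,"wx":0,"wy":0,"wz":-0.252},
    {"x":0,"y":0,"z":0,"wx":0,"wy":0,"wz":-0.252}
  ]
}}

```text
t: 3.52
eef_pos: [0.5216, 0.0078, 0.361]
tool_rot: [0.002, 0.61, 0.792, 0.004]
contact_force: [-0.9, -0.3, 0.7]
gripper_width: 1.001
```

Run:
```python
from h import *
import json
go([.545,.005,.2],.255)
k=cams.get_calibration('wrist');snap('wrist','pics/w1.png')
for n,z in dict(door_grip=.144,pan=.04,beaker=.04,balance=0).items():
    for r in finder.place_of('wrist',n)[:2]: print(n,r['confidence'],np.array(r['location']),at('wrist',r['location'],z,k))
```

```text
turns [ 0.003 -0.     0.001] [ 0.001  0.004 -0.999]
p [0.522 0.008 0.361] tool y [0.967 0.255 0.008] shift [-0.044  0.103  0.806] rows 3.9022237443287646 q [ 0.467  0.161 -0.678  1.671  0.102  1.338  0.031] t 3.5167
door_grip 0.55 [335.3 167.6] [0.541 0.01  0.144]
balance 0.66 [323.4 151.6] [0.527 0.006 0.   ]
balance 0.18 [335.2 167.8] [ 0.556 -0.018  0.   ]
```

View pics/w1.png

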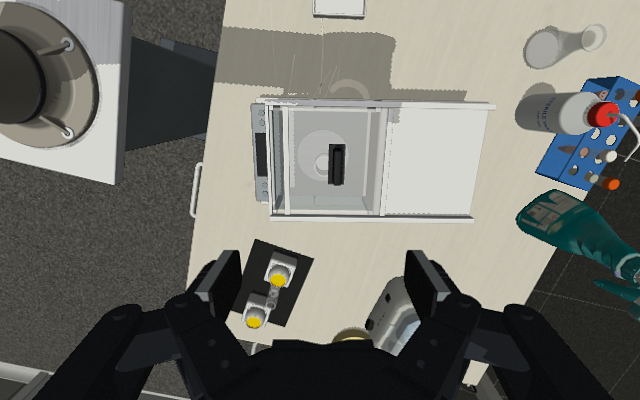

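The close view agrees with the others: the fin is at about (0.542, 0.007), pixel (335,167), and the balance yaw is about 0.25. I'm descending on the fin.

Call:
{"method": "jog_arm", "body": {
  "plan": [
    {"x":-0.03,"y":0.1,"z":0.95,"wx":0.003,"wy":0,"wz":0},
    {"x":-0.03,"y":0.1,"z":0.95,"wx":0.003,"wy":0,"wz":0},
    {"x":-0.03,"y":0.1,"z":0.95,"wx":0.003,"wy":0,"wz":0},
    {"x":-0.03,"y":0.1,"z":0.95,"wx":0.003,"wy":0,"wz":0},
    {"x":-0.03,"y":0.1,"z":0.95,"wx":0.003,"wy":0,"wz":0},
    {"x":-0.03,"y":0.1,"z":0.95,"wx":0.003,"wy":0,"wz":0}
  ],
  "hand": 0.1,
  "grip_force": 30
}}

```text
t: 4.27
eef_pos: [0.5405, 0.0071, 0.1657]
tool_rot: [-0.005, 0.612, 0.791, -0.003]
contact_force: [-0.7, -0.7, -0.0]
gripper_width: 0.552
```

Run:
```python
from h import *
k=cams.get_calibration('wrist');snap('wrist','pics/w2.png')
for r in finder.place_of('wrist','door_grip')[:2]: print(r['confidence'],np.array(r['location']),at('wrist',r['location'],.144,k))
go([.543,.007,.123],.25)
```

```text
0.74 [328.1 217.8] [0.544 0.009 0.144]
turns [-0.001 -0.001  0.001] [ 0.001 -0.001 -0.999]
p [0.544 0.008 0.171] tool y [ 0.968  0.252 -0.002] shift [-0.005 -0.005  0.242] rows 1.1592169339594047 q [ 0.392  0.372 -0.643  1.87   0.262  0.987 -0.111] t 4.3667
```

View pics/w2.png

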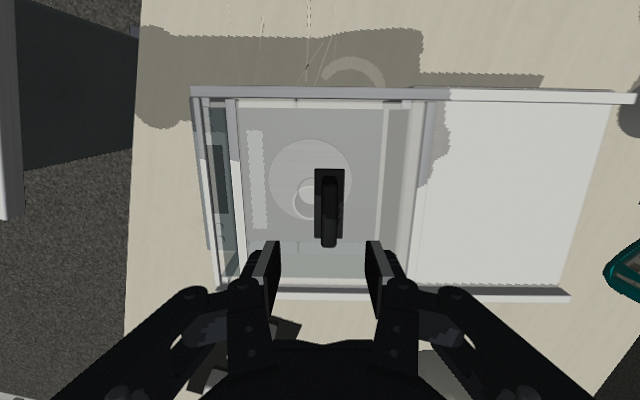

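The fin at (328,218) lies centred between the pads. I'll go down, close, then slide.

Call:
{"method": "jog_arm", "body": {
  "plan": [
    {"x":0,"y":0,"z":0.24,"wx":0,"wy":0,"wz":0},
    {"x":0,"y":0,"z":0.24,"wx":0,"wy":0,"wz":0},
    {"x":0,"y":0,"z":0.24,"wx":0,"wy":0,"wz":0}
  ]
}}

```text
t: 4.62
eef_pos: [0.5434, 0.008, 0.1237]
tool_rot: [-0.002, 0.612, 0.791, -0.001]
contact_force: [-0.4, 0.0, 0.7]
gripper_width: 0.55
```

Call:
{"method": "jog_arm", "body": {
  "plan": [
    {"x":0,"y":0,"z":0,"wx":0,"wy":0,"wz":0},
    {"x":0,"y":0,"z":0,"wx":0,"wy":0,"wz":0},
    {"x":0,"y":0,"z":0,"wx":0,"wy":0,"wz":0},
    {"x":0,"y":0,"z":0,"wx":0,"wy":0,"wz":0},
    {"x":0,"y":0,"z":0,"wx":0,"wy":0,"wz":0},
    {"x":0,"y":0,"z":0,"wx":0,"wy":0,"wz":0}
  ],
  "hand": -1
}}

```text
t: 5.12
eef_pos: [0.5437, 0.008, 0.1243]
tool_rot: [-0.001, 0.612, 0.791, -0.0]
contact_force: [-0.8, 0.5, 0.9]
gripper_width: -0.005
```

Run:
```python
from h import *
k=cams.get_calibration('wrist');a=snap('wrist')[:,:,::-1];b=snap('scene')[:,:,::-1]
for r in finder.place_of('wrist','door_grip')[:2]: print(r['confidence'],np.array(r['location']),at('wrist',r['location'],.144,k))
p,R,o=pose();print(p,proj('wrist',p),proj('scene',p),o['gripper_width'])
cv2.imwrite('pics/w3.png',np.hstack([a[100:350,180:480],cv2.resize(b[130:270,200:370],(304,250))]))
```

```text
0.74 [322.1 242.5] [0.543 0.01  0.144]
[0.543 0.008 0.124] [[322.943 232.281]] [[301.366 201.139]] 0.002089470141465353
```

View pics/w3.png

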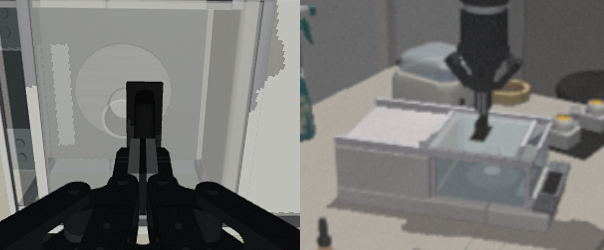

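Run:
```python
from h import *
a=cv2.imread('pics/w3.png')[60:220,60:230]
a=np.clip(a.astype(float)*2,0,255).astype(np.uint8)
cv2.imwrite('pics/w4.png',cv2.resize(a,None,fx=3.6,fy=3.6,interpolation=2))
p,R,o=pose()
for dx in(-.025,0,.025): print(dx, proj('wrist',[.5435+dx*-.25,.009+dx*.968,.144])-[240,160], proj('wrist',p+R.apply([dx*.44,0,-.019]))-[240,160])
```

```text
-0.025 [[ 83.317 122.608]] [[ 83.    102.737]]
0 [[83.41  85.523]] [[83.005 86.153]]
0.025 [[83.511 44.691]] [[83.01  68.854]]
```

View pics/w4.png

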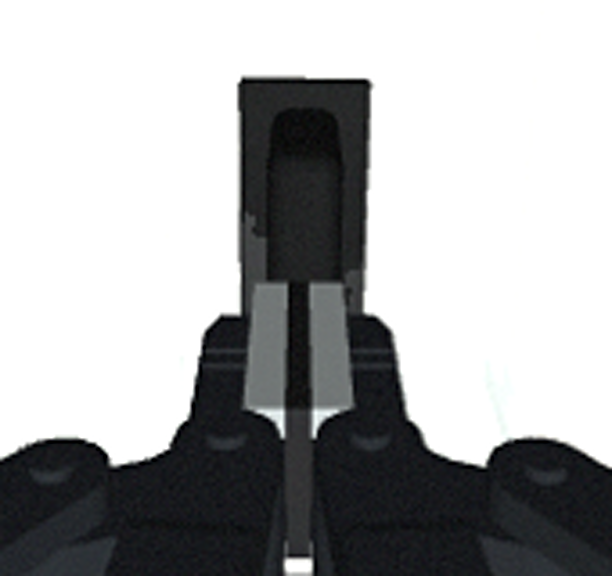

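The pads show in front of the fin, and the width reads about 0. So they closed above the fin, which means the real fingertips sit higher than the stated TCP. I'll check by a gentle touch on the fin top.

Call:
{"method": "jog_arm", "body": {
  "plan": [
    {"x":0,"y":0,"z":0.01,"wx":0,"wy":0,"wz":0},
    {"x":0,"y":0,"z":0.02,"wx":0,"wy":0,"wz":0},
    {"x":0,"y":0,"z":0.02,"wx":0,"wy":0,"wz":0}
  ]
}}

```text
t: 5.52
eef_pos: [0.543, 0.0079, 0.1192]
tool_rot: [-0.002, 0.612, 0.791, -0.001]
contact_force: [0.6, -0.3, 0.0]
gripper_width: -0.001
```

Run:
```python
from h import *
p,R,o=pose();print(o)
for x in(-.011,0,.011):
  for z in (0,-.01,-.02,-.03): print(x,z,proj('wrist',p+R.apply([x,0,z])))
```

```text
{'t': 5.5167, 'q': array([ 0.364,  0.437, -0.618,  1.918,  0.318,  0.89 , -0.159]), 'joint_vel': array([ 0.002, -0.002, -0.001, -0.002, -0.004,  0.006,  0.003]), 'joint_torque': array([ -0.092, -48.055,  -6.374, -23.32 ,   0.029,  -0.063,  -0.026]), 'eef_pos': array([0.543, 0.008, 0.119]), 'tool_rot': array([-0.002,  0.612,  0.791, -0.001]), 'contact_force': array([ 0.6  , -0.268,  0.028]), 'torque': array([-0.004,  0.062, -0.02 ]), 'gripper_width': -0.0011784993153865747}
-0.011 0 [[322.908 247.489]]
-0.011 -0.01 [[322.937 255.108]]
-0.011 -0.02 [[322.97  263.586]]
-0.011 -0.03 [[323.006 273.078]]
0 0 [[322.91  232.245]]
0 -0.01 [[322.94  239.185]]
0 -0.02 [[322.973 246.926]]
0 -0.03 [[323.011 255.614]]
0.011 0 [[322.912 216.414]]
0.011 -0.01 [[322.943 222.612]]
0.011 -0.02 [[322.977 229.542]]
0.011 -0.03 [[323.016 237.342]]
```

Call:
{"method": "jog_arm", "body": {
  "plan": [
    {"x":0,"y":0,"z":0.01,"wx":0,"wy":0,"wz":0},
    {"x":0,"y":0,"z":0.02,"wx":0,"wy":0,"wz":0},
    {"x":0,"y":0,"z":0.02,"wx":0,"wy":0,"wz":0}
  ]
}}

```text
t: 5.77
eef_pos: [0.5471, 0.0089, 0.1186]
tool_rot: [0.001, 0.612, 0.791, 0.002]
contact_force: [0.8, 0.2, 18.4]
gripper_width: -0.0
```

Call:
{"method": "jog_arm", "body": {
  "plan": [
    {"x":0,"y":0,"z":0.01,"wx":0,"wy":0,"wz":0},
    {"x":0,"y":0,"z":0.015,"wx":0,"wy":0,"wz":0},
    {"x":0,"y":0,"z":0.015,"wx":0,"wy":0,"wz":0}
  ]
}}

```text
t: 6.02
eef_pos: [0.5504, 0.0097, 0.1186]
tool_rot: [0.004, 0.612, 0.791, 0.004]
contact_force: [-1.0, 0.5, 16.2]
gripper_width: 0.004
```

Contact came at TCP z 0.119, and xy puts the pads over the fin (top 0.144). The effective tips are therefore about 25 mm above the reported TCP, which matches where the pad ends show in the wrist image. I'll raise, open, re-check the fin and go lower.

Call:
{"method": "jog_arm", "body": {
  "plan": [
    {"x":0,"y":0,"z":-0.15,"wx":0,"wy":0,"wz":0},
    {"x":0,"y":0,"z":-0.15,"wx":0,"wy":0,"wz":0},
    {"x":0,"y":0,"z":-0.15,"wx":0,"wy":0,"wz":0},
    {"x":0,"y":0,"z":-0.15,"wx":0,"wy":0,"wz":0}
  ],
  "hand": 0.1
}}

```text
t: 6.35
eef_pos: [0.5499, 0.0095, 0.1483]
tool_rot: [0.004, 0.612, 0.791, 0.004]
contact_force: [0.1, 0.5, 0.5]
gripper_width: 0.546
```

Run:
```python
from h import *
k=cams.get_calibration('wrist');a=snap('wrist','pics/w5.png')
for r in finder.place_of('wrist','door_grip')[:2]: print(r['confidence'],np.array(r['location']),at('wrist',r['location'],.144,k))
snap('scene','pics/s5.png');print([ (r['location'],at('scene',r['location'],.144)) for r in finder.place_of('scene','door_grip')[:1]])
snap('top');print([ (r['location'],at('top',r['location'],.144)) for r in finder.place_of('top','door_grip')[:1]])
go([.545,.008,.1],.25);p,R,o=pose();print(proj('scene',p),o['contact_force'])
```

```text
0.76 [322.7 228.9] [0.55  0.01  0.144]
0.33 [238.2 349.3] [ 0.512 -0.105  0.144]
[([298.4, 197.1], array([0.543, 0.027, 0.144]))]
[([416.6, 209.1], array([ 0.498, -0.22 ,  0.144]))]
turns [0.003 0.    0.001] [-0.     0.005 -0.999]
p [0.55  0.01  0.148] tool y [0.968 0.252 0.009] shift [-0.002 -0.027  0.239] rows 1.1546470901458623 q [ 0.377  0.403 -0.633  1.889  0.293  0.933 -0.137] t 6.65
[[299.374 193.352]] [ 0.46  -0.62   0.259]
```

Call:
{"method": "jog_arm", "body": {
  "plan": [
    {"x":0,"y":0,"z":0.08,"wx":0.003,"wy":0,"wz":0},
    {"x":0,"y":0,"z":0.14,"wx":0.003,"wy":0,"wz":0},
    {"x":0,"y":0,"z":0.17,"wx":0.003,"wy":0,"wz":0},
    {"x":0,"y":0,"z":0.17,"wx":0.003,"wy":0,"wz":0}
  ]
}}

```text
t: 6.98
eef_pos: [0.5485, 0.0095, 0.112]
tool_rot: [-0.001, 0.611, 0.791, -0.001]
contact_force: [0.1, -0.4, -0.3]
gripper_width: 0.553
```

Call:
{"method": "jog_arm", "body": {
  "plan": [
    {"x":0,"y":0,"z":0.03,"wx":0,"wy":0,"wz":0},
    {"x":0,"y":0,"z":0.06,"wx":0,"wy":0,"wz":0},
    {"x":0,"y":0,"z":0.06,"wx":0,"wy":0,"wz":0}
  ]
}}

```text
t: 7.23
eef_pos: [0.5477, 0.0093, 0.0988]
tool_rot: [-0.002, 0.612, 0.791, -0.002]
contact_force: [0.3, 0.0, -0.1]
gripper_width: 0.55
```

Call:
{"method": "jog_arm", "body": {
  "plan": [
    {"x":0,"y":0,"z":0,"wx":0,"wy":0,"wz":0},
    {"x":0,"y":0,"z":0,"wx":0,"wy":0,"wz":0},
    {"x":0,"y":0,"z":0,"wx":0,"wy":0,"wz":0},
    {"x":0,"y":0,"z":0,"wx":0,"wy":0,"wz":0}
  ],
  "hand": -1
}}

```text
t: 7.57
eef_pos: [0.5482, 0.0095, 0.0993]
tool_rot: [-0.002, 0.612, 0.791, -0.001]
contact_force: [0.3, 0.6, 0.8]
gripper_width: 0.13
```

Gripped (width 0.13 ≈ 11 mm). Sliding open.

Call:
{"method": "jog_arm", "body": {
  "plan": [
    {"x":0,"y":0.1,"z":0,"wx":0,"wy":0,"wz":0},
    {"x":0,"y":0.25,"z":0,"wx":0,"wy":0,"wz":0},
    {"x":0,"y":0.4,"z":0,"wx":0,"wy":0,"wz":0},
    {"x":0,"y":0.5,"z":0,"wx":0,"wy":0,"wz":0},
    {"x":0,"y":0.55,"z":0,"wx":0,"wy":0,"wz":0},
    {"x":0,"y":0.57,"z":0,"wx":0,"wy":0,"wz":0},
    {"x":0,"y":0.57,"z":0,"wx":0,"wy":0,"wz":0}
  ]
}}

```text
t: 8.15
eef_pos: [0.6598, 0.037, 0.0993]
tool_rot: [-0.0, 0.612, 0.791, -0.001]
contact_force: [1.9, -3.5, 2.7]
gripper_width: 0.133
```

Call:
{"method": "jog_arm", "body": {
  "plan": [
    {"x":0,"y":0.025,"z":0,"wx":0,"wy":0,"wz":0},
    {"x":0,"y":0.05,"z":0,"wx":0,"wy":0,"wz":0},
    {"x":0,"y":0.05,"z":0,"wx":0,"wy":0,"wz":0}
  ]
}}

```text
t: 8.4
eef_pos: [0.6697, 0.0394, 0.0994]
tool_rot: [-0.0, 0.612, 0.791, -0.001]
contact_force: [0.7, -2.7, 1.6]
gripper_width: 0.133
```

Call:
{"method": "jog_arm", "body": {
  "plan": [
    {"x":0,"y":0.02,"z":0,"wx":0,"wy":0,"wz":0},
    {"x":0,"y":0.04,"z":0,"wx":0,"wy":0,"wz":0},
    {"x":0,"y":0.04,"z":0,"wx":0,"wy":0,"wz":0}
  ]
}}

```text
t: 8.65
eef_pos: [0.6711, 0.0397, 0.0992]
tool_rot: [-0.004, 0.612, 0.791, -0.007]
contact_force: [-21.7, -8.0, 19.7]
gripper_width: 0.132
```

Call:
{"method": "jog_arm", "body": {
  "plan": [
    {"x":0,"y":0.02,"z":0,"wx":0,"wy":0,"wz":0},
    {"x":0,"y":0.03,"z":0,"wx":0,"wy":0,"wz":0},
    {"x":0,"y":0.03,"z":0,"wx":0,"wy":0,"wz":0}
  ]
}}

```text
t: 8.9
eef_pos: [0.6707, 0.0395, 0.0992]
tool_rot: [-0.008, 0.612, 0.79, -0.013]
contact_force: [-22.2, -6.9, 19.7]
gripper_width: 0.129
```

The door reached its stop with the fin at (0.671, 0.040). That puts the shut fin, and so the pan centre, at about (0.526, 0.002). I'll release, lift and look for the beaker.

Call:
{"method": "jog_arm", "body": {
  "plan": [
    {"x":0,"y":-0.01,"z":0,"wx":0,"wy":0,"wz":0},
    {"x":0,"y":-0.01,"z":0,"wx":0,"wy":0,"wz":0},
    {"x":0,"y":-0.01,"z":0,"wx":0,"wy":0,"wz":0}
  ],
  "hand": 0.3
}}

```text
t: 9.15
eef_pos: [0.6687, 0.04, 0.0991]
tool_rot: [-0.008, 0.612, 0.791, -0.012]
contact_force: [0.5, 0.5, 1.1]
gripper_width: 0.547
```

Call:
{"method": "jog_arm", "body": {
  "plan": [
    {"x":0,"y":0,"z":-0.4,"wx":0,"wy":0,"wz":0},
    {"x":0,"y":0,"z":-0.4,"wx":0,"wy":0,"wz":0},
    {"x":0,"y":-0.2,"z":-0.5,"wx":0,"wy":0,"wz":0},
    {"x":0,"y":-0.4,"z":-0.5,"wx":0,"wy":0,"wz":0},
    {"x":0,"y":-0.6,"z":-0.5,"wx":0,"wy":0,"wz":0},
    {"x":0,"y":-0.75,"z":-0.5,"wx":0,"wy":0,"wz":0},
    {"x":0,"y":-0.75,"z":-0.5,"wx":0,"wy":0,"wz":0}
  ]
}}

```text
t: 9.73
eef_pos: [0.5212, 0.0018, 0.2031]
tool_rot: [-0.008, 0.612, 0.791, -0.014]
contact_force: [-1.4, -0.7, -0.5]
gripper_width: 0.649
```

Run:
```python
from h import *
go([.526,.002,.2],.25)
k=cams.get_calibration('wrist');snap('wrist','pics/w6.png')
for n,z in dict(beaker=.04,pan=.04,balance=0,door_grip=.144).items():
    for r in finder.place_of('wrist',n)[:2]: print(n,r['confidence'],np.array(r['location']),at('wrist',r['location'],z,k))
for r in finder.find_in('wrist','beaker')[:2]: print(r)
snap('top')
for n in ['beaker','pan']:
    for r in finder.place_of('top',n)[:2]: print(n,r['confidence'],np.array(r['location']),at('top',r['location'],.04))
```

```text
turns [-0.01   0.001  0.001] [-0.002 -0.016 -0.999]
p [0.521 0.002 0.203] tool y [ 0.967  0.251 -0.033] shift [-0.005  0.024  0.015] rows 0.13725265528883848 q [ 0.411  0.313 -0.651  1.865  0.221  1.068 -0.077] t 9.7333
beaker 0.65 [330.4 180.9] [ 0.527 -0.006  0.04 ]
pan 0.59 [331.1 172.2] [0.525 0.005 0.04 ]
balance 0.65 [333.3 162.1] [0.527 0.009 0.   ]
door_grip 0.56 [509.8 203.2] [0.67  0.041 0.144]
{'bbox': [314.6, 168.1, 36.0, 39.7], 'confidence': 0.92}
```

View pics/w6.png

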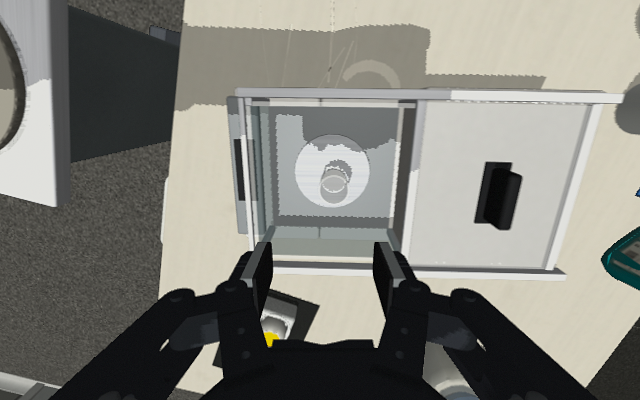

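The door is fully open and the beaker stands at (333,183), just off the pan's centre, at world (0.527, -0.006). I'm levelling the tool and moving above it.

Call:
{"method": "jog_arm", "body": {
  "plan": [
    {"x":-0.045,"y":0.02,"z":0.15,"wx":-0.01,"wy":0,"wz":0.001},
    {"x":-0.045,"y":0.02,"z":0.3,"wx":-0.01,"wy":0,"wz":0.001},
    {"x":-0.045,"y":0.02,"z":0.4,"wx":-0.01,"wy":0,"wz":0.001},
    {"x":-0.045,"y":0.02,"z":0.4,"wx":-0.01,"wy":0,"wz":0.001}
  ]
}}

```text
t: 10.52
eef_pos: [0.528, -0.0049, 0.119]
tool_rot: [-0.002, 0.613, 0.79, -0.002]
contact_force: [-0.9, -0.8, 0.3]
gripper_width: 0.648
```

Run:
```python
from h import *
go([.527,-.006,.032],.25)
k=cams.get_calibration('wrist');snap('wrist','pics/w7.png')
for n,z in dict(beaker=.04).items():
    for r in finder.place_of('wrist',n)[:2]: print(n,r['confidence'],np.array(r['location']),at('wrist',r['location'],z,k))
r=finder.find_in('wrist','beaker')[0];b=r['bbox'];print(r, at('wrist',[b[0]+b[2]/2,b[1]+b[3]/2],.06,k))
```

```text
turns [-0.002 -0.     0.   ] [ 0.    -0.002 -1.   ]
p [ 0.528 -0.005  0.119] tool y [ 0.969  0.249 -0.005] shift [-0.004 -0.004  0.435] rows 2.087417154931205 q [ 0.388  0.412 -0.613  1.952  0.305  0.874 -0.134] t 10.5167
beaker 0.83 [322.9 194.9] [ 0.528 -0.005  0.04 ]
{'bbox': [303.9, 180.9, 44.5, 48.3], 'confidence': 0.86} [ 0.531 -0.006  0.06 ]
```

Call:
{"method": "jog_arm", "body": {
  "plan": [
    {"x":0,"y":0,"z":0.15,"wx":-0.002,"wy":0,"wz":0},
    {"x":0,"y":0,"z":0.3,"wx":-0.002,"wy":0,"wz":0},
    {"x":0,"y":0,"z":0.42,"wx":-0.002,"wy":0,"wz":0},
    {"x":0,"y":0,"z":0.42,"wx":-0.002,"wy":0,"wz":0}
  ]
}}

```text
t: 11.0
eef_pos: [0.5307, -0.0041, 0.0379]
tool_rot: [0.002, 0.613, 0.79, 0.002]
contact_force: [-0.7, 0.1, 0.9]
gripper_width: 0.647
```

Call:
{"method": "jog_arm", "body": {
  "plan": [
    {"x":0,"y":0,"z":0,"wx":0,"wy":0,"wz":0},
    {"x":0,"y":0,"z":0,"wx":0,"wy":0,"wz":0},
    {"x":0,"y":0,"z":0,"wx":0,"wy":0,"wz":0},
    {"x":0,"y":0,"z":0,"wx":0,"wy":0,"wz":0}
  ],
  "hand": -1,
  "grip_force": 25
}}

```text
t: 11.33
eef_pos: [0.5322, -0.004, 0.0397]
tool_rot: [0.003, 0.613, 0.79, 0.003]
contact_force: [-1.1, 0.9, 4.1]
gripper_width: 0.371
```

Call:
{"method": "jog_arm", "body": {
  "plan": [
    {"x":0,"y":0,"z":-0.05,"wx":0,"wy":0,"wz":0},
    {"x":0,"y":0,"z":-0.2,"wx":0,"wy":0,"wz":0},
    {"x":0,"y":0,"z":-0.4,"wx":0,"wy":0,"wz":0},
    {"x":0,"y":0,"z":-0.6,"wx":0,"wy":0,"wz":0},
    {"x":0,"y":0,"z":-0.75,"wx":0,"wy":0,"wz":0},
    {"x":0,"y":0,"z":-0.75,"wx":0,"wy":0,"wz":0}
  ]
}}

```text
t: 11.83
eef_pos: [0.5351, -0.0032, 0.1977]
tool_rot: [0.008, 0.613, 0.79, 0.007]
contact_force: [1.6, -0.2, 0.1]
gripper_width: 0.374
```

Run:
```python
from h import *
k=cams.get_calibration('wrist');snap('wrist','pics/w8.png')
for n,z in dict(beaker=.15,tray=0).items():
    for r in finder.place_of('wrist',n)[:2]: print(n,r['confidence'],np.array(r['location']),at('wrist',r['location'],z,k))
    for r in finder.find_in('wrist',n)[:2]: print(r)
print(at('top',[218.3,222.4],.015))
for px in [(88,208),(198,180),(213,243),(102,270)]: print(at('top',[px[0]/2.2+150,px[1]/2.2+120],.021))
go([.476,.29,.19],.25)
```

```text
beaker 0.78 [319.6 233.1] [ 0.539 -0.026  0.15 ]
beaker 0.58 [489.5 197.3] [0.666 0.038 0.15 ]
{'bbox': [291.7, 213.0, 64.2, 82.8], 'confidence': 0.58}
[0.477 0.289 0.015]
[0.5   0.363 0.021]
[0.531 0.229 0.021]
[0.454 0.212 0.021]
[0.424 0.347 0.021]
turns [0.002 0.    0.001] [-0.001  0.004 -0.999]
p [ 0.53  -0.004  0.189] tool y [0.968 0.249 0.007] shift [ 1.493  0.106 -0.007] rows 7.177445148345772 q [ 0.433  0.322 -0.654  1.891  0.232  0.997 -0.069] t 12.0833
```

View pics/w8.png

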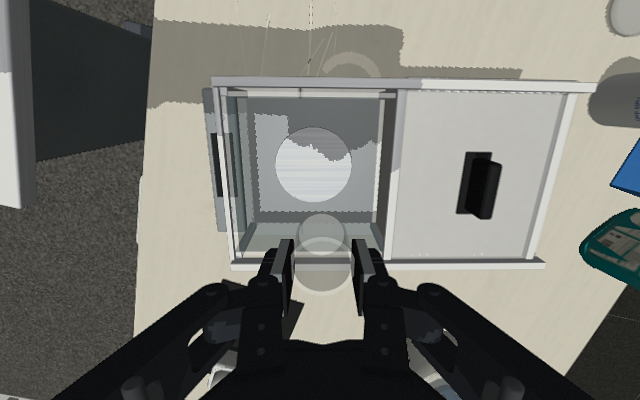

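The beaker is held upright between the pads, and the chamber is clear. Its underside is about level with the TCP. Carrying it to the tray.

Call:
{"method": "jog_arm", "body": {
  "plan": [
    {"x":0.15,"y":0.05,"z":0,"wx":0.002,"wy":0,"wz":0},
    {"x":0.32,"y":0.05,"z":0,"wx":0.002,"wy":0,"wz":0},
    {"x":0.5,"y":0.05,"z":0,"wx":0.002,"wy":0,"wz":0},
    {"x":0.67,"y":0.07,"z":0,"wx":0.002,"wy":0,"wz":0},
    {"x":0.85,"y":0.07,"z":0,"wx":0.002,"wy":0,"wz":0},
    {"x":1,"y":0.07,"z":0,"wx":0.002,"wy":0,"wz":0}
  ]
}}

```text
t: 12.58
eef_pos: [0.4917, 0.195, 0.1874]
tool_rot: [-0.0, 0.612, 0.791, -0.001]
contact_force: [0.3, -0.1, 0.1]
gripper_width: 0.381
```

Call:
{"method": "jog_arm", "body": {
  "plan": [
    {"x":0.17,"y":0.02,"z":0,"wx":0,"wy":0,"wz":0},
    {"x":0.34,"y":0.03,"z":0,"wx":0,"wy":0,"wz":0},
    {"x":0.46,"y":0.03,"z":0.2,"wx":0,"wy":0,"wz":0},
    {"x":0.46,"y":0.03,"z":0.35,"wx":0,"wy":0,"wz":0},
    {"x":0.46,"y":0.03,"z":0.4,"wx":0,"wy":0,"wz":0},
    {"x":0.46,"y":0.03,"z":0.4,"wx":0,"wy":0,"wz":0}
  ]
}}

```text
t: 13.08
eef_pos: [0.4717, 0.2834, 0.1035]
tool_rot: [-0.002, 0.612, 0.791, -0.005]
contact_force: [-0.0, -0.4, -0.6]
gripper_width: 0.372
```

Run:
```python
from h import *
k=cams.get_calibration('wrist');snap('wrist','pics/w9.png')
for n,z in dict(tray=0).items():
    for r in finder.place_of('wrist',n)[:2]: print(n,r['confidence'],np.array(r['location']),at('wrist',r['location'],z,k))
    for r in finder.find_in('wrist',n)[:2]: print(r)
print(proj('wrist',[[.5,.363,.021],[.531,.229,.021],[.454,.212,.021],[.424,.347,.021]]))
go([.476,.288,.01],.25)
```

```text
tray 0.62 [329.7 183. ] [0.476 0.289 0.   ]
{'bbox': [285.2, 107.9, 97.9, 140.5], 'confidence': 0.93}
[[372.723 115.986]
 [362.071 256.832]
 [284.298 254.464]
 [282.917 111.872]]
turns [-0.     0.     0.001] [-0.    -0.    -0.999]
p [0.475 0.285 0.108] tool y [ 0.968  0.249 -0.001] shift [0.014 0.007 0.492] rows 2.3608959929854882 q [-0.109  0.487 -0.695  1.899  0.394  0.896 -0.747] t 13.2333
```

View pics/w9.png

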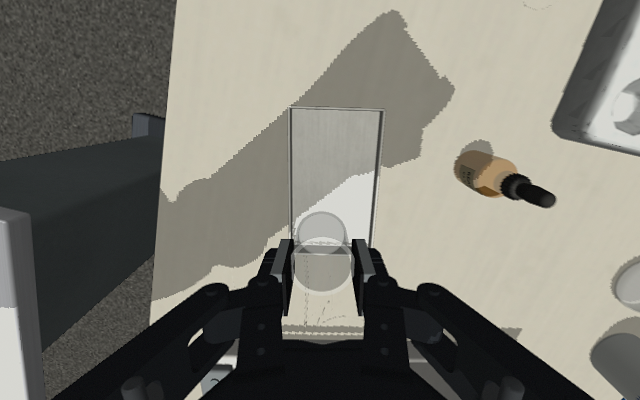

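The beaker hangs over the tray, with the dropper well clear at (495,175). Lowering until it touches.

Call:
{"method": "jog_arm", "body": {
  "plan": [
    {"x":0.014,"y":0.007,"z":0.18,"wx":0,"wy":0,"wz":0},
    {"x":0.014,"y":0.007,"z":0.34,"wx":0,"wy":0,"wz":0},
    {"x":0.014,"y":0.007,"z":0.43,"wx":0,"wy":0,"wz":0},
    {"x":0.014,"y":0.007,"z":0.47,"wx":0,"wy":0,"wz":0},
    {"x":0.014,"y":0.007,"z":0.47,"wx":0,"wy":0,"wz":0}
  ]
}}

```text
t: 13.65
eef_pos: [0.4765, 0.2872, 0.0142]
tool_rot: [-0.0, 0.613, 0.79, -0.001]
contact_force: [-1.8, -0.3, -1.3]
gripper_width: 0.37
```

Call:
{"method": "jog_arm", "body": {
  "plan": [
    {"x":0,"y":0,"z":0.01,"wx":0,"wy":0,"wz":0},
    {"x":0,"y":0,"z":0.02,"wx":0,"wy":0,"wz":0},
    {"x":0,"y":0,"z":0.025,"wx":0,"wy":0,"wz":0},
    {"x":0,"y":0,"z":0.025,"wx":0,"wy":0,"wz":0}
  ]
}}

```text
t: 13.98
eef_pos: [0.4772, 0.2874, 0.0102]
tool_rot: [0.0, 0.613, 0.79, 0.0]
contact_force: [-1.0, -0.1, -0.5]
gripper_width: 0.375
```

Call:
{"method": "jog_arm", "body": {
  "plan": [
    {"x":0,"y":0,"z":0.01,"wx":0,"wy":0,"wz":0},
    {"x":0,"y":0,"z":0.02,"wx":0,"wy":0,"wz":0},
    {"x":0,"y":0,"z":0.02,"wx":0,"wy":0,"wz":0}
  ]
}}

```text
t: 14.23
eef_pos: [0.4772, 0.2874, 0.0061]
tool_rot: [0.0, 0.613, 0.79, 0.0]
contact_force: [0.1, 0.0, -0.7]
gripper_width: 0.374
```

Call:
{"method": "jog_arm", "body": {
  "plan": [
    {"x":0,"y":0,"z":0.01,"wx":0,"wy":0,"wz":0},
    {"x":0,"y":0,"z":0.02,"wx":0,"wy":0,"wz":0},
    {"x":0,"y":0,"z":0.02,"wx":0,"wy":0,"wz":0}
  ]
}}

```text
t: 14.48
eef_pos: [0.477, 0.2873, 0.0017]
tool_rot: [0.0, 0.613, 0.79, -0.0]
contact_force: [0.9, 0.5, -0.8]
gripper_width: 0.37
```

Call:
{"method": "jog_arm", "body": {
  "plan": [
    {"x":0,"y":0,"z":0.01,"wx":0,"wy":0,"wz":0},
    {"x":0,"y":0,"z":0.015,"wx":0,"wy":0,"wz":0},
    {"x":0,"y":0,"z":0.015,"wx":0,"wy":0,"wz":0}
  ]
}}

```text
t: 14.73
eef_pos: [0.4768, 0.2877, 0.0007]
tool_rot: [0.001, 0.613, 0.79, -0.0]
contact_force: [-6.7, -4.3, 23.4]
gripper_width: 0.373
```

Call:
{"method": "jog_arm", "body": {
  "plan": [
    {"x":0,"y":0,"z":0.01,"wx":0,"wy":0,"wz":0},
    {"x":0,"y":0,"z":0.01,"wx":0,"wy":0,"wz":0},
    {"x":0,"y":0,"z":0.01,"wx":0,"wy":0,"wz":0}
  ]
}}

```text
t: 14.98
eef_pos: [0.4768, 0.2877, 0.0007]
tool_rot: [0.002, 0.613, 0.79, -0.001]
contact_force: [-5.2, -5.0, 23.5]
gripper_width: 0.373
```

Call:
{"method": "jog_arm", "body": {
  "plan": [
    {"x":0,"y":0,"z":-0.004,"wx":0,"wy":0,"wz":0},
    {"x":0,"y":0,"z":-0.004,"wx":0,"wy":0,"wz":0},
    {"x":0,"y":0,"z":-0.004,"wx":0,"wy":0,"wz":0}
  ],
  "hand": 0.2
}}

```text
t: 15.23
eef_pos: [0.4769, 0.2878, 0.0015]
tool_rot: [0.002, 0.613, 0.79, -0.0]
contact_force: [0.2, -0.7, -0.7]
gripper_width: 0.604
```

Call:
{"method": "jog_arm", "body": {
  "plan": [
    {"x":0,"y":0,"z":-0.1,"wx":0,"wy":0,"wz":0},
    {"x":0,"y":0,"z":-0.3,"wx":0,"wy":0,"wz":0},
    {"x":0,"y":0,"z":-0.5,"wx":0,"wy":0,"wz":0},
    {"x":0,"y":0,"z":-0.7,"wx":0,"wy":0,"wz":0},
    {"x":0,"y":0,"z":-0.9,"wx":0,"wy":0,"wz":0},
    {"x":0,"y":0,"z":-1,"wx":0,"wy":0,"wz":0},
    {"x":0,"y":0,"z":-1,"wx":0,"wy":0,"wz":0}
  ]
}}

```text
t: 15.82
eef_pos: [0.4788, 0.2906, 0.2066]
tool_rot: [0.003, 0.613, 0.79, 0.004]
contact_force: [1.0, 0.4, 1.0]
gripper_width: 0.601
```

Run:
```python
from h import *
k=cams.get_calibration('wrist');snap('wrist','pics/w10.png')
for n,z in dict(beaker=.002,tray=0).items():
    for r in finder.place_of('wrist',n)[:2]: print(n,r['confidence'],np.array(r['location']),at('wrist',r['location'],z,k))
    for r in finder.find_in('wrist',n)[:2]: print(r)
print(proj('wrist',[[.477,.288,.002],[.477,.288,.044]]))
Z=dict(vial=.003,cup_a=.003,egg_a=.015,mat=0)
for c in ['top']:
  snap(c)
  for n,z in Z.items():
    for r in finder.place_of(c,n)[:2]: print(n,r['confidence'],at(c,r['location'],z))
  r=finder.find_in(c,'mat');print(r[:1])
# mat corners from crop t1
for px in [(560,148),(712,162),(706,265),(552,250)]: print(at('top',[px[0]/2.2+150,px[1]/2.2+120],.003))
go([.5,-.3,.25],0)
```

```text
beaker 0.67 [316.8 168.6] [0.474 0.287 0.002]
{'bbox': [303.7, 159.0, 31.6, 31.9], 'confidence': 0.85}
{'bbox': [419.3, 359.8, 55.5, 37.9], 'confidence': 0.73}
tray 0.64 [319.9 166.5] [0.477 0.29  0.   ]
{'bbox': [286.5, 111.6, 69.7, 110.4], 'confidence': 0.82}
[[324.033 167.314]
 [324.17  174.932]]
vial 0.45 [ 0.499 -0.303  0.003]
cup_a 0.78 [ 0.502 -0.255  0.003]
cup_a 0.48 [ 0.472 -0.356  0.003]
egg_a 0.75 [ 0.503 -0.247  0.015]
egg_a 0.61 [ 0.48  -0.363  0.015]
mat 0.72 [ 0.49 -0.31  0.  ]
mat 0.71 [ 0.523 -0.003  0.   ]
[{'bbox': [399.6, 187.2, 73.8, 51.5], 'confidence': 0.87}]
[ 0.562 -0.216  0.003]
[ 0.541 -0.404  0.003]
[ 0.414 -0.392  0.003]
[ 0.436 -0.203  0.003]
turns [0.    0.001 0.08 ] [-0.002  0.    -0.92 ]
p [0.476 0.288 0.201] tool y [0.969 0.248 0.   ] shift [-2.88  -0.616 -0.236] rows 14.169233707137147 q [-0.063  0.382 -0.749  1.808  0.298  1.068 -0.67 ] t 16.3667
```

The beaker stands in the tray (bbox square, centre (0.475, 0.288)). Moving to the mat, whose x axis is at about -0.115 rad.

Call:
{"method": "jog_arm", "body": {
  "plan": [
    {"x":-0.96,"y":-0.2,"z":-0.1,"wx":0,"wy":0,"wz":0.04},
    {"x":-0.96,"y":-0.2,"z":-0.1,"wx":0,"wy":0,"wz":0.04},
    {"x":-0.96,"y":-0.2,"z":-0.1,"wx":0,"wy":0,"wz":0.04},
    {"x":-0.96,"y":-0.2,"z":-0.1,"wx":0,"wy":0,"wz":0.04},
    {"x":-0.96,"y":-0.2,"z":-0.1,"wx":0,"wy":0,"wz":0.04}
  ]
}}

```text
t: 16.78
eef_pos: [0.4851, 0.0886, 0.2216]
tool_rot: [0.002, 0.662, 0.749, -0.001]
contact_force: [0.2, 0.1, 0.3]
gripper_width: 0.601
```

Call:
{"method": "jog_arm", "body": {
  "plan": [
    {"x":-0.98,"y":-0.08,"z":-0.1,"wx":0,"wy":0,"wz":0.04},
    {"x":-0.98,"y":-0.08,"z":-0.1,"wx":0,"wy":0,"wz":0.04},
    {"x":-0.98,"y":-0.08,"z":-0.1,"wx":0,"wy":0,"wz":0.04},
    {"x":-0.98,"y":-0.08,"z":-0.1,"wx":0,"wy":0,"wz":0.04},
    {"x":-0.98,"y":-0.08,"z":-0.1,"wx":0,"wy":0,"wz":0.04}
  ]
}}

```text
t: 17.2
eef_pos: [0.4928, -0.1111, 0.2429]
tool_rot: [0.002, 0.709, 0.705, -0.001]
contact_force: [0.4, 1.0, -0.5]
gripper_width: 0.598
```

```bash
python3 -c "
from h import *
go([.5,-.3,.2],-.115)"
```

```text
turns [0.001 0.002 0.035] [-0.003  0.001 -0.965]
p [ 0.493 -0.111  0.243] tool y [ 1.    -0.005  0.001] shift [-0.943  0.04   0.22 ] rows 4.649560277319159 q [ 0.568  0.202 -0.538  1.883  0.122  1.087 -0.023] t 17.2
```

Call:
{"method": "jog_arm", "body": {
  "plan": [
    {"x":-0.94,"y":0.04,"z":0.2,"wx":0,"wy":0,"wz":0.035},
    {"x":-0.94,"y":0.04,"z":0.2,"wx":0,"wy":0,"wz":0.035},
    {"x":-0.94,"y":0.04,"z":0.2,"wx":0,"wy":0,"wz":0.035},
    {"x":-0.94,"y":0.04,"z":0.2,"wx":0,"wy":0,"wz":0.035},
    {"x":-0.94,"y":0.04,"z":0.2,"wx":0,"wy":0,"wz":0.035},
    {"x":-0.94,"y":0.04,"z":0.2,"wx":0,"wy":0,"wz":0.035}
  ],
  "hand": 0
}}

```text
t: 17.7
eef_pos: [0.4974, -0.307, 0.2018]
tool_rot: [0.002, 0.75, 0.662, -0.003]
contact_force: [-0.9, -0.9, -0.9]
gripper_width: 0.497
```

Run:
```python
from h import *
go([.5,-.3,.1],-.115)
k=cams.get_calibration('wrist');a=snap('wrist')
cv2.imwrite('pics/w11.png',cv2.resize(a[60:310,140:500,::-1],None,fx=2.2,fy=2.2))
for n,z in dict(vial=.003,cup_a=.003,egg_a=.015,mat=0).items():
    for r in finder.place_of('wrist',n)[:3]: print(n,r['confidence'],np.array(r['location']),at('wrist',r['location'],z,k))
for r in finder.find_in('wrist','vial')[:2]: print(r)
```

```text
turns [-0.     0.002 -0.003] [0.004 0.    0.997]
p [ 0.497 -0.307  0.202] tool y [ 0.992 -0.124 -0.001] shift [0.04  0.009 0.509] rows 2.4482464321393156 q [ 0.757  0.361 -0.399  1.763  0.168  1.049  0.173] t 17.7
vial 0.91 [322.6 165.2] [ 0.498 -0.305  0.003]
cup_a 0.64 [310.9 205.3] [ 0.475 -0.358  0.003]
egg_a 0.65 [311.3 209.9] [ 0.476 -0.361  0.015]
egg_a 0.58 [320.1 117.9] [ 0.502 -0.245  0.015]
mat 0.98 [314.9 163.1] [ 0.488 -0.302  0.   ]
{'bbox': [314.5, 157.4, 20.7, 29.8], 'confidence': 0.76}
```

View pics/w11.png

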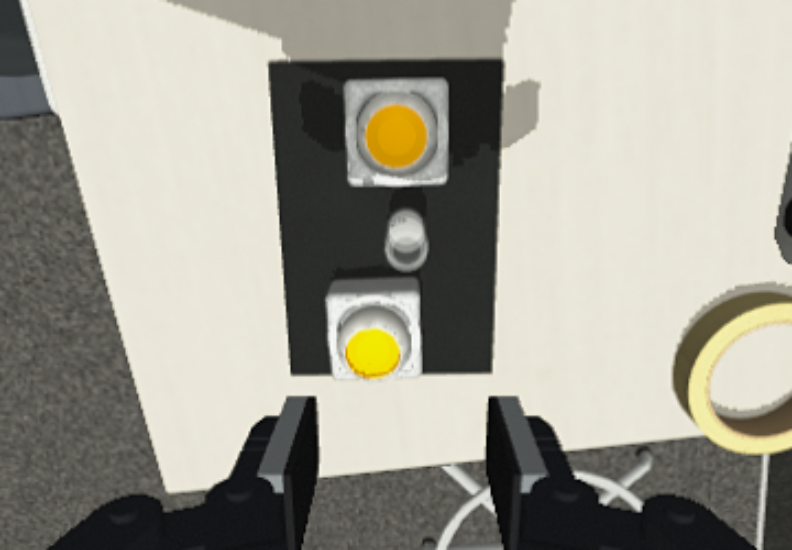

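The vial at crop (405,235) stands between the cups, with about 12 mm free either side of the pads. I'm descending to look once more.

Call:
{"method": "jog_arm", "body": {
  "plan": [
    {"x":0.01,"y":0.005,"z":0.2,"wx":0,"wy":0,"wz":0},
    {"x":0.01,"y":0.005,"z":0.4,"wx":0,"wy":0,"wz":0},
    {"x":0.01,"y":0.005,"z":0.55,"wx":0,"wy":0,"wz":0},
    {"x":0.01,"y":0.005,"z":0.55,"wx":0,"wy":0,"wz":0}
  ]
}}

```text
t: 18.33
eef_pos: [0.4982, -0.2931, 0.089]
tool_rot: [-0.002, 0.745, 0.667, -0.003]
contact_force: [-1.2, 0.6, -0.1]
gripper_width: 0.502
```

Run:
```python
from h import *
k=cams.get_calibration('wrist');a=snap('wrist','pics/w12.png')
for n,z in dict(vial=.003,cup_a=.003,egg_a=.015).items():
    for r in finder.place_of('wrist',n)[:3]: print(n,r['confidence'],np.array(r['location']),at('wrist',r['location'],z,k))
r=finder.find_in('wrist','vial')[0];b=r['bbox'];print(b,at('wrist',[b[0]+b[2]/2,b[1]+b[3]/2],.03,k))
go([.498,-.305,.0],-.124)
```

```text
vial 0.7 [323.3 202.8] [ 0.498 -0.303  0.003]
cup_a 0.75 [308.2 253. ] [ 0.477 -0.354  0.003]
egg_a 0.92 [319.6 146. ] [ 0.5   -0.248  0.015]
egg_a 0.8 [303.5 263.3] [ 0.472 -0.358  0.015]
[311.1, 195.1, 29.5, 48.8] [ 0.499 -0.309  0.03 ]
turns [0.002 0.002 0.004] [-0.003  0.003 -0.996]
p [ 0.504 -0.297  0.097] tool y [ 0.994 -0.111  0.007] shift [-0.042 -0.028  0.485] rows 2.339419751939243 q [ 0.718  0.479 -0.381  1.859  0.239  0.839  0.105] t 18.5833
```

Call:
{"method": "jog_arm", "body": {
  "plan": [
    {"x":-0.038,"y":-0.028,"z":0.05,"wx":0.002,"wy":0.002,"wz":0.003},
    {"x":-0.038,"y":-0.028,"z":0.1,"wx":0.002,"wy":0.002,"wz":0.003},
    {"x":-0.038,"y":-0.028,"z":0.15,"wx":0.002,"wy":0.002,"wz":0.003},
    {"x":-0.038,"y":-0.028,"z":0.2,"wx":0.002,"wy":0.002,"wz":0.003},
    {"x":-0.038,"y":-0.028,"z":0.2,"wx":0.002,"wy":0.002,"wz":0.003},
    {"x":-0.038,"y":-0.028,"z":0.2,"wx":0.002,"wy":0.002,"wz":0.003}
  ]
}}

```text
t: 19.08
eef_pos: [0.4971, -0.3033, 0.0559]
tool_rot: [-0.001, 0.748, 0.663, -0.0]
contact_force: [0.6, 0.4, 0.1]
gripper_width: 0.496
```

Run:
```python
from h import *
k=cams.get_calibration('wrist');a=snap('wrist','pics/w13.png')
for n,z in dict(vial=.003,egg_a=.015).items():
    for r in finder.place_of('wrist',n)[:2]: print(n,r['confidence'],np.array(r['location']),at('wrist',r['location'],z,k))
go([.498,-.304,.0],-.124);p,R,o=pose();print(o['contact_force'])
```

```text
vial 0.8 [324.9 203.6] [ 0.499 -0.302  0.003]
egg_a 0.82 [317.3 136.2] [ 0.5   -0.246  0.015]
egg_a 0.58 [302.  274.6] [ 0.473 -0.359  0.015]
turns [0.    0.    0.001] [-0.     0.    -0.999]
p [ 0.498 -0.304  0.057] tool y [ 0.993 -0.12   0.001] shift [-0.001 -0.001  0.286] rows 1.3735643225652827 q [ 0.718  0.534 -0.362  1.88   0.261  0.773  0.094] t 19.2333
[0.324 0.201 0.411]
```

View pics/w13.png

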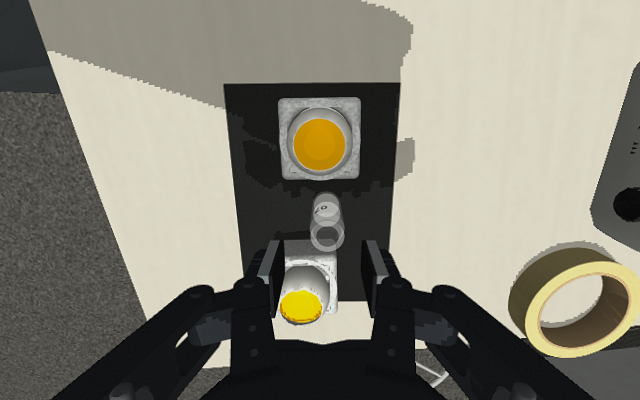

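The vial at (325,215) is centred between the pads in the jaw direction, and the measured xy matches the TCP. Descending in steps and watching the force.

Call:
{"method": "jog_arm", "body": {
  "plan": [
    {"x":0,"y":0,"z":0.05,"wx":0,"wy":0,"wz":0},
    {"x":0,"y":0,"z":0.1,"wx":0,"wy":0,"wz":0},
    {"x":0,"y":0,"z":0.15,"wx":0,"wy":0,"wz":0},
    {"x":0,"y":0,"z":0.17,"wx":0,"wy":0,"wz":0},
    {"x":0,"y":0,"z":0.17,"wx":0,"wy":0,"wz":0}
  ]
}}

```text
t: 19.65
eef_pos: [0.4971, -0.3032, 0.0214]
tool_rot: [-0.001, 0.748, 0.663, -0.0]
contact_force: [-0.7, 0.2, 0.4]
gripper_width: 0.501
```

Call:
{"method": "jog_arm", "body": {
  "plan": [
    {"x":0,"y":0,"z":0.03,"wx":0,"wy":0,"wz":0},
    {"x":0,"y":0,"z":0.06,"wx":0,"wy":0,"wz":0},
    {"x":0,"y":0,"z":0.09,"wx":0,"wy":0,"wz":0},
    {"x":0,"y":0,"z":0.1,"wx":0,"wy":0,"wz":0},
    {"x":0,"y":0,"z":0.1,"wx":0,"wy":0,"wz":0}
  ]
}}

```text
t: 20.07
eef_pos: [0.4966, -0.303, 0.0007]
tool_rot: [-0.002, 0.748, 0.663, -0.001]
contact_force: [-0.4, -0.3, 0.6]
gripper_width: 0.495
```

Call:
{"method": "jog_arm", "body": {
  "plan": [
    {"x":0,"y":0,"z":0.01,"wx":0,"wy":0,"wz":0},
    {"x":0,"y":0,"z":0.01,"wx":0,"wy":0,"wz":0},
    {"x":0,"y":0,"z":0.01,"wx":0,"wy":0,"wz":0},
    {"x":0,"y":0,"z":0.01,"wx":0,"wy":0,"wz":0},
    {"x":0,"y":0,"z":0.01,"wx":0,"wy":0,"wz":0}
  ],
  "hand": -1,
  "grip_force": 35
}}

```text
t: 20.48
eef_pos: [0.4967, -0.303, -0.0011]
tool_rot: [-0.001, 0.748, 0.663, -0.0]
contact_force: [0.4, 1.0, -0.2]
gripper_width: 0.253
```

```bash
python3 -c "
from h import *
go([.52,0,.2],.25);p,R,o=pose();print(o['contact_force'],o['gripper_width'])"
```

```text
turns [-0.001 -0.001 -0.118] [-0.001  0.001  0.882]
p [ 0.497 -0.303 -0.001] tool y [ 0.993 -0.12  -0.003] shift [ 1.519 -0.069 -1.004] rows 8.739165874568007 q [ 0.692  0.619 -0.329  1.905  0.306  0.67   0.057] t 20.4833
[ 0.435  1.044 -0.231] 0.2528807672248462
```

The width of 0.25 matches the 23 mm body at the same ratio as the fin and beaker. Lifting straight up.

Call:
{"method": "jog_arm", "body": {
  "plan": [
    {"x":0,"y":0,"z":-0.03,"wx":0,"wy":0,"wz":0},
    {"x":0,"y":0,"z":-0.1,"wx":0,"wy":0,"wz":0},
    {"x":0,"y":0,"z":-0.25,"wx":0,"wy":0,"wz":0},
    {"x":0,"y":0,"z":-0.42,"wx":0,"wy":0,"wz":0},
    {"x":0,"y":0,"z":-0.6,"wx":0,"wy":0,"wz":0},
    {"x":0,"y":0,"z":-0.75,"wx":0,"wy":0,"wz":0},
    {"x":0,"y":0,"z":-0.88,"wx":0,"wy":0,"wz":0},
    {"x":0,"y":0,"z":-0.95,"wx":0,"wy":0,"wz":0},
    {"x":0,"y":0,"z":-0.95,"wx":0,"wy":0,"wz":0}
  ]
}}

```text
t: 21.23
eef_pos: [0.4994, -0.3042, 0.1935]
tool_rot: [0.002, 0.748, 0.663, 0.001]
contact_force: [-0.7, -0.8, -0.2]
gripper_width: 0.258
```

Run:
```python
from h import *
k=cams.get_calibration('wrist');a=snap('wrist','pics/w14.png')
p,R,o=pose()
for n,z in dict(vial=p[2]+.004,egg_a=.015,cup_a=.003).items():
    for r in finder.place_of('wrist',n)[:2]: print(n,r['confidence'],np.array(r['location']),at('wrist',r['location'],z,k))
print(finder.find_in('wrist','vial')[:2])
print(proj('wrist',[p+[0,0,.004],p+[0,0,.066]]))
go([.524,.003,.19],.25)
```

```text
vial 0.77 [321.7 233.5] [ 0.499 -0.304  0.195]
egg_a 0.73 [309.1 214.9] [ 0.476 -0.36   0.015]
egg_a 0.65 [318.4 122.4] [ 0.503 -0.246  0.015]
cup_a 0.77 [310.7 208.2] [ 0.478 -0.356  0.003]
[{'bbox': [298.3, 219.5, 47.2, 96.2], 'confidence': 0.79}]
[[325.64  238.41 ]
 [326.55  304.869]]
turns [-0.001 -0.001 -0.118] [-0.001  0.002  0.882]
p [ 0.496 -0.303  0.187] tool y [ 0.993 -0.12  -0.005] shift [ 1.535 -0.045 -0.009] rows 7.365294884794596 q [ 0.762  0.377 -0.408  1.778  0.17   1.028  0.17 ] t 21.4833
```

Call:
{"method": "jog_arm", "body": {
  "plan": [
    {"x":0.1,"y":0,"z":0,"wx":0,"wy":0,"wz":-0.01},
    {"x":0.25,"y":0,"z":0,"wx":0,"wy":0,"wz":-0.03},
    {"x":0.4,"y":0,"z":0,"wx":0,"wy":0,"wz":-0.05},
    {"x":0.55,"y":-0.01,"z":0,"wx":0,"wy":0,"wz":-0.07},
    {"x":0.7,"y":-0.02,"z":0,"wx":0,"wy":0,"wz":-0.09},
    {"x":0.85,"y":-0.02,"z":0,"wx":0,"wy":0,"wz":-0.105},
    {"x":0.95,"y":-0.02,"z":0,"wx":0,"wy":0,"wz":-0.118},
    {"x":0.95,"y":-0.02,"z":0,"wx":0,"wy":0,"wz":-0.118}
  ]
}}

```text
t: 22.15
eef_pos: [0.5153, -0.1078, 0.1875]
tool_rot: [-0.004, 0.609, 0.793, 0.0]
contact_force: [0.6, -0.4, -0.1]
gripper_width: 0.255
```

```bash
python3 -c "
from h import *
go([.525,.003,.19],.25)"
```

```text
turns [-0.001 -0.002  0.003] [ 0.003 -0.002 -0.997]
p [ 0.515 -0.108  0.187] tool y [ 0.966  0.258 -0.004] shift [ 0.523  0.19  -0.01 ] rows 2.6685763427764164 q [ 0.568  0.311 -0.573  1.893  0.193  0.999  0.172] t 22.15
```

Call:
{"method": "jog_arm", "body": {
  "plan": [
    {"x":0.13,"y":0.05,"z":0,"wx":0,"wy":-0.002,"wz":0.003},
    {"x":0.28,"y":0.1,"z":0,"wx":0,"wy":-0.002,"wz":0.003},
    {"x":0.42,"y":0.16,"z":0,"wx":0,"wy":-0.002,"wz":0.003},
    {"x":0.52,"y":0.19,"z":0,"wx":0,"wy":-0.002,"wz":0.003},
    {"x":0.52,"y":0.19,"z":0,"wx":0,"wy":-0.002,"wz":0.003},
    {"x":0.52,"y":0.19,"z":0,"wx":0,"wy":-0.002,"wz":0.003}
  ]
}}

```text
t: 22.65
eef_pos: [0.525, 0.0032, 0.1875]
tool_rot: [-0.002, 0.612, 0.791, -0.002]
contact_force: [-0.1, -0.8, -0.5]
gripper_width: 0.257
```

Run:
```python
from h import *
k=cams.get_calibration('wrist');a=snap('wrist','pics/w15.png')
p,R,o=pose()
for n,z in dict(pan=.04,vial=p[2]+.004).items():
    for r in finder.place_of('wrist',n)[:2]: print(n,r['confidence'],np.array(r['location']),at('wrist',r['location'],z,k))
go([.525,.003,.05],.25)
```

```text
pan 0.66 [327.6 174.1] [0.529 0.008 0.04 ]
vial 0.6 [322.5 235. ] [0.525 0.003 0.191]
turns [-0.002  0.    -0.   ] [0.    0.002 1.   ]
p [0.525 0.001 0.187] tool y [ 0.969  0.246 -0.005] shift [0.012 0.006 0.687] rows 3.2974044654330044 q [ 0.392  0.315 -0.615  1.896  0.215  1.002 -0.069] t 22.8
```

Call:
{"method": "jog_arm", "body": {
  "plan": [
    {"x":0.01,"y":0.01,"z":0.1,"wx":-0.002,"wy":0,"wz":0},
    {"x":0.01,"y":0.01,"z":0.25,"wx":-0.002,"wy":0,"wz":0},
    {"x":0.01,"y":0.01,"z":0.4,"wx":-0.002,"wy":0,"wz":0},
    {"x":0.01,"y":0.01,"z":0.55,"wx":-0.002,"wy":0,"wz":0},
    {"x":0.01,"y":0.01,"z":0.65,"wx":-0.002,"wy":0,"wz":0},
    {"x":0.01,"y":0.01,"z":0.67,"wx":-0.002,"wy":0,"wz":0},
    {"x":0.01,"y":0.01,"z":0.67,"wx":-0.002,"wy":0,"wz":0}
  ]
}}

```text
t: 23.38
eef_pos: [0.5247, 0.0015, 0.0522]
tool_rot: [-0.001, 0.615, 0.789, -0.001]
contact_force: [0.3, -0.1, -0.2]
gripper_width: 0.255
```

Call:
{"method": "jog_arm", "body": {
  "plan": [
    {"x":0,"y":0,"z":0.01,"wx":0,"wy":0,"wz":0},
    {"x":0,"y":0,"z":0.02,"wx":0,"wy":0,"wz":0},
    {"x":0,"y":0,"z":0.03,"wx":0,"wy":0,"wz":0},
    {"x":0,"y":0,"z":0.03,"wx":0,"wy":0,"wz":0}
  ]
}}

```text
t: 23.72
eef_pos: [0.5253, 0.0014, 0.0469]
tool_rot: [-0.0, 0.615, 0.789, -0.0]
contact_force: [-0.6, -0.5, 0.6]
gripper_width: 0.254
```

Small 2 mm steps now.

Call:
{"method": "jog_arm", "body": {
  "plan": [
    {"x":0,"y":0,"z":0.01,"wx":0,"wy":0,"wz":0},
    {"x":0,"y":0,"z":0.02,"wx":0,"wy":0,"wz":0},
    {"x":0,"y":0,"z":0.03,"wx":0,"wy":0,"wz":0},
    {"x":0,"y":0,"z":0.03,"wx":0,"wy":0,"wz":0}
  ]
}}

```text
t: 24.05
eef_pos: [0.525, 0.0013, 0.0406]
tool_rot: [-0.0, 0.615, 0.789, -0.001]
contact_force: [-0.6, -0.3, -0.2]
gripper_width: 0.251
```

Call:
{"method": "jog_arm", "body": {
  "plan": [
    {"x":0,"y":0,"z":0.005,"wx":0,"wy":0,"wz":0},
    {"x":0,"y":0,"z":0.01,"wx":0,"wy":0,"wz":0},
    {"x":0,"y":0,"z":0.01,"wx":0,"wy":0,"wz":0}
  ]
}}

```text
t: 24.3
eef_pos: [0.5248, 0.0013, 0.0383]
tool_rot: [-0.0, 0.615, 0.789, -0.001]
contact_force: [0.1, -0.3, -0.5]
gripper_width: 0.254
```

Call:
{"method": "jog_arm", "body": {
  "plan": [
    {"x":0,"y":0,"z":0.005,"wx":0,"wy":0,"wz":0},
    {"x":0,"y":0,"z":0.01,"wx":0,"wy":0,"wz":0},
    {"x":0,"y":0,"z":0.01,"wx":0,"wy":0,"wz":0}
  ]
}}

```text
t: 24.55
eef_pos: [0.5247, 0.0013, 0.0361]
tool_rot: [-0.0, 0.615, 0.789, -0.001]
contact_force: [-0.5, -0.3, 0.4]
gripper_width: 0.252
```

Call:
{"method": "jog_arm", "body": {
  "plan": [
    {"x":0,"y":0,"z":0.005,"wx":0,"wy":0,"wz":0},
    {"x":0,"y":0,"z":0.008,"wx":0,"wy":0,"wz":0},
    {"x":0,"y":0,"z":0.008,"wx":0,"wy":0,"wz":0}
  ]
}}

```text
t: 24.8
eef_pos: [0.5249, 0.0013, 0.0355]
tool_rot: [-0.0, 0.615, 0.789, -0.001]
contact_force: [-3.5, -0.6, 11.2]
gripper_width: 0.254
```

Call:
{"method": "jog_arm", "body": {
  "plan": [
    {"x":0,"y":0,"z":0.003,"wx":0,"wy":0,"wz":0},
    {"x":0,"y":0,"z":0.005,"wx":0,"wy":0,"wz":0},
    {"x":0,"y":0,"z":0.005,"wx":0,"wy":0,"wz":0}
  ]
}}

```text
t: 25.05
eef_pos: [0.525, 0.0013, 0.0355]
tool_rot: [0.0, 0.615, 0.789, -0.001]
contact_force: [-5.0, -0.3, 12.3]
gripper_width: 0.26
```

Seated on the pan at 12 N. Releasing and rising.

Call:
{"method": "jog_arm", "body": {
  "plan": [
    {"x":0,"y":0,"z":0,"wx":0,"wy":0,"wz":0},
    {"x":0,"y":0,"z":0,"wx":0,"wy":0,"wz":0},
    {"x":0,"y":0,"z":0,"wx":0,"wy":0,"wz":0},
    {"x":0,"y":0,"z":0,"wx":0,"wy":0,"wz":0}
  ],
  "hand": 0
}}

```text
t: 25.38
eef_pos: [0.5249, 0.0013, 0.0353]
tool_rot: [0.0, 0.615, 0.789, -0.001]
contact_force: [0.2, -0.7, 0.6]
gripper_width: 0.5
```

Call:
{"method": "jog_arm", "body": {
  "plan": [
    {"x":0,"y":0,"z":-0.1,"wx":0,"wy":0,"wz":0},
    {"x":0,"y":0,"z":-0.25,"wx":0,"wy":0,"wz":0},
    {"x":0,"y":0,"z":-0.42,"wx":0,"wy":0,"wz":0},
    {"x":0,"y":0,"z":-0.6,"wx":0,"wy":0,"wz":0},
    {"x":0,"y":0,"z":-0.75,"wx":0,"wy":0,"wz":0},
    {"x":0,"y":0,"z":-0.75,"wx":0,"wy":0,"wz":0}
  ]
}}

```text
t: 25.88
eef_pos: [0.5289, 0.0024, 0.1913]
tool_rot: [0.004, 0.615, 0.789, 0.002]
contact_force: [1.3, 0.1, -0.5]
gripper_width: 0.502
```

Run:
```python
from h import *
k=cams.get_calibration('wrist');a=snap('wrist','pics/w16.png')
for n,z in dict(pan=.04,vial=.04,door_grip=.144).items():
    for r in finder.place_of('wrist',n)[:2]: print(n,r['confidence'],np.array(r['location']),at('wrist',r['location'],z,k))
print(finder.find_in('wrist','vial')[:2])
print(proj('wrist',[[.525,.0013,.04],[.525,.0013,.102]]))
go([.669,.039,.19],.25)
```

```text
pan 0.62 [318.8 169.7] [0.524 0.009 0.04 ]
vial 0.71 [315.7 177.2] [ 0.523 -0.001  0.04 ]
door_grip 0.82 [500.9 204.1] [0.669 0.04  0.144]
door_grip 0.44 [319.1 173.7] [0.52  0.028 0.144]
[{'bbox': [306.4, 169.4, 24.2, 34.2], 'confidence': 0.94}, {'bbox': [270.6, 310.1, 17.0, 29.3], 'confidence': 0.41}]
[[324.151 178.153]
 [324.244 194.656]]
turns [-0.001  0.    -0.001] [0.001 0.002 0.999]
p [0.524 0.001 0.184] tool y [ 0.97   0.244 -0.005] shift [ 0.006  0.749 -0.035] rows 3.596323409977961 q [ 0.394  0.319 -0.62   1.902  0.22   0.994 -0.078] t 26.1333
```

The vial is upright near the pan's centre. Next the door grip at (0.669, 0.040).

Call:
{"method": "jog_arm", "body": {
  "plan": [
    {"x":0.005,"y":0.2,"z":0,"wx":-0.001,"wy":0,"wz":-0.001},
    {"x":0.005,"y":0.4,"z":0,"wx":-0.001,"wy":0,"wz":-0.001},
    {"x":0.005,"y":0.6,"z":0,"wx":-0.001,"wy":0,"wz":-0.001},
    {"x":0.005,"y":0.745,"z":0,"wx":-0.001,"wy":0,"wz":-0.001},
    {"x":0.005,"y":0.745,"z":0.1,"wx":-0.001,"wy":0,"wz":-0.001},
    {"x":0.005,"y":0.745,"z":0.1,"wx":-0.001,"wy":0,"wz":-0.001}
  ]
}}

```text
t: 26.63
eef_pos: [0.6664, 0.0391, 0.1574]
tool_rot: [-0.003, 0.613, 0.79, -0.003]
contact_force: [-1.5, 0.2, -1.5]
gripper_width: 0.497
```

Run:
```python
from h import *
k=cams.get_calibration('wrist');a=snap('wrist','pics/w17.png')
for r in finder.place_of('wrist','door_grip')[:2]: print(r['confidence'],np.array(r['location']),at('wrist',r['location'],.144,k))
go([.669,.039,.099],.25)
```

```text
0.97 [328.7 219.6] [0.669 0.043 0.144]
turns [-0.002  0.     0.   ] [-0.    -0.003 -1.   ]
p [0.666 0.038 0.161] tool y [ 0.969  0.248 -0.007] shift [-0.     0.017  0.308] rows 1.4792707929222986 q [ 0.238  0.572 -0.565  1.582  0.333  1.092 -0.161] t 26.7333
```

Call:
{"method": "jog_arm", "body": {
  "plan": [
    {"x":0,"y":0.017,"z":0.1,"wx":-0.002,"wy":0,"wz":0},
    {"x":0,"y":0.017,"z":0.2,"wx":-0.002,"wy":0,"wz":0},
    {"x":0,"y":0.017,"z":0.28,"wx":-0.002,"wy":0,"wz":0},
    {"x":0,"y":0.017,"z":0.3,"wx":-0.002,"wy":0,"wz":0},
    {"x":0,"y":0.017,"z":0.3,"wx":-0.002,"wy":0,"wz":0}
  ]
}}

```text
t: 27.15
eef_pos: [0.6676, 0.0384, 0.0999]
tool_rot: [-0.001, 0.613, 0.79, -0.001]
contact_force: [-0.5, 0.2, -0.1]
gripper_width: 0.5
```

Call:
{"method": "jog_arm", "body": {
  "plan": [
    {"x":0,"y":0,"z":0,"wx":0,"wy":0,"wz":0},
    {"x":0,"y":0,"z":0,"wx":0,"wy":0,"wz":0},
    {"x":0,"y":0,"z":0,"wx":0,"wy":0,"wz":0},
    {"x":0,"y":0,"z":0,"wx":0,"wy":0,"wz":0}
  ],
  "hand": -1,
  "grip_force": 30
}}

```text
t: 27.48
eef_pos: [0.6687, 0.0385, 0.1016]
tool_rot: [0.0, 0.614, 0.79, -0.0]
contact_force: [-0.2, -0.4, 6.2]
gripper_width: 0.131
```

Call:
{"method": "jog_arm", "body": {
  "plan": [
    {"x":0,"y":-0.06,"z":0,"wx":0,"wy":0,"wz":0},
    {"x":0,"y":-0.18,"z":0,"wx":0,"wy":0,"wz":0},
    {"x":0,"y":-0.32,"z":0,"wx":0,"wy":0,"wz":0},
    {"x":0,"y":-0.46,"z":0,"wx":0,"wy":0,"wz":0},
    {"x":0,"y":-0.58,"z":0,"wx":0,"wy":0,"wz":0},
    {"x":0,"y":-0.66,"z":0,"wx":0,"wy":0,"wz":0},
    {"x":0,"y":-0.7,"z":0,"wx":0,"wy":0,"wz":0},
    {"x":0,"y":-0.7,"z":0,"wx":0,"wy":0,"wz":0},
    {"x":0,"y":-0.7,"z":0,"wx":0,"wy":0,"wz":0}
  ]
}}

```text
t: 28.23
eef_pos: [0.5322, 0.0048, 0.1016]
tool_rot: [-0.001, 0.613, 0.79, -0.001]
contact_force: [-2.4, 3.3, -1.8]
gripper_width: 0.131
```

Call:
{"method": "jog_arm", "body": {
  "plan": [
    {"x":0,"y":-0.02,"z":0,"wx":0,"wy":0,"wz":0},
    {"x":0,"y":-0.04,"z":0,"wx":0,"wy":0,"wz":0},
    {"x":0,"y":-0.04,"z":0,"wx":0,"wy":0,"wz":0}
  ]
}}

```text
t: 28.48
eef_pos: [0.5258, 0.0032, 0.1016]
tool_rot: [0.0, 0.613, 0.79, 0.001]
contact_force: [3.4, 2.7, -8.7]
gripper_width: 0.131
```

Call:
{"method": "jog_arm", "body": {
  "plan": [
    {"x":0,"y":-0.015,"z":0,"wx":0,"wy":0,"wz":0},
    {"x":0,"y":-0.03,"z":0,"wx":0,"wy":0,"wz":0},
    {"x":0,"y":-0.03,"z":0,"wx":0,"wy":0,"wz":0},
    {"x":0,"y":-0.03,"z":0,"wx":0,"wy":0,"wz":0}
  ]
}}

```text
t: 28.82
eef_pos: [0.526, 0.0033, 0.1018]
tool_rot: [0.003, 0.613, 0.79, 0.006]
contact_force: [19.6, 5.9, -25.3]
gripper_width: 0.131
```

```bash
python3 -c "
from h import *
p,R,o=pose();a=np.array([.671,.0395,.0992]);print(p,o['contact_force'],np.linalg.norm((p-a)[:2]))"
```

```text
[0.526 0.003 0.102] [ 19.561   5.869 -25.321] 0.1494510998397371
```

The door is at its stop: 149.5 mm of travel and a rise in force. Releasing in place, rising, and checking.

Call:
{"method": "jog_arm", "body": {
  "plan": [
    {"x":0,"y":0,"z":0,"wx":0,"wy":0,"wz":0},
    {"x":0,"y":0,"z":0,"wx":0,"wy":0,"wz":0},
    {"x":0,"y":0,"z":0,"wx":0,"wy":0,"wz":0},
    {"x":0,"y":0,"z":0,"wx":0,"wy":0,"wz":0}
  ],
  "hand": 0.2
}}

```text
t: 29.15
eef_pos: [0.5259, 0.0028, 0.102]
tool_rot: [0.003, 0.613, 0.79, 0.006]
contact_force: [0.1, -0.3, 0.0]
gripper_width: 0.602
```

Call:
{"method": "jog_arm", "body": {
  "plan": [
    {"x":0,"y":0,"z":-0.15,"wx":0,"wy":0,"wz":0},
    {"x":0,"y":0,"z":-0.35,"wx":0,"wy":0,"wz":0},
    {"x":0,"y":0,"z":-0.55,"wx":0,"wy":0,"wz":0},
    {"x":0,"y":0,"z":-0.75,"wx":0,"wy":0,"wz":0},
    {"x":0,"y":0,"z":-0.9,"wx":0,"wy":0,"wz":0},
    {"x":0,"y":0,"z":-0.9,"wx":0,"wy":0,"wz":0},
    {"x":0,"y":0,"z":-0.9,"wx":0,"wy":0,"wz":0}
  ]
}}

```text
t: 29.73
eef_pos: [0.5245, 0.0018, 0.2841]
tool_rot: [0.005, 0.613, 0.79, 0.006]
contact_force: [-0.7, -0.1, -1.0]
gripper_width: 0.6
```

Run:
```python
from h import *
k=cams.get_calibration('wrist');a=snap('wrist')
for n,z in dict(pan=.04,vial=.04,door_grip=.144).items():
    for r in finder.place_of('wrist',n)[:2]: print(n,r['confidence'],np.array(r['location']),at('wrist',r['location'],z,k))
b=snap('scene')
for n,z in dict(dropper=0,beaker=.002,egg_a=.015,door_grip=.144).items():
    for r in finder.place_of('scene',n)[:2]: print(n,r['confidence'],at('scene',r['location'],z))
cv2.imwrite('pics/end.png',np.hstack([a[60:330,150:550,::-1],cv2.resize(b[150:330,190:410,::-1],(330,270))]))
```

```text
door_grip 0.61 [321. 176.] [0.524 0.005 0.144]
dropper 0.59 [0.596 0.343 0.   ]
beaker 0.63 [0.473 0.29  0.002]
egg_a 0.56 [ 0.476 -0.35   0.015]
egg_a 0.44 [ 0.493 -0.252  0.015]
door_grip 0.61 [ 0.523 -0.005  0.144]
```

View pics/end.png

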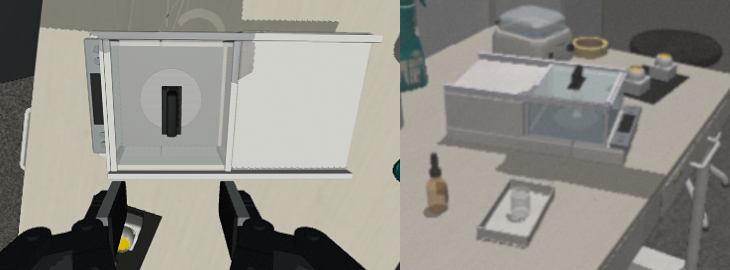

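The picture shows the door shut with the fin over the pan, the beaker upright in the tray, and the dropper and eggs in place. The vial can't be made out: it is clear glass behind glass, under the fin. It was upright before the door closed. Handing in.

```bash
python3 -c "
from h import *
print(bot.hand_in())"
```

```text
the job is handed in; nothing more can be done
None
```

I handed the job in at about 30 s of the 72 s limit, with all the steps done in the order asked; no verdict came back.

- **Door:** I slid it to its open stop at the start and back to its shut stop at the end. The travel between the two was about 149.5 mm, with a clear rise in force at each end. The last picture shows it shut with the grip over the pan.
- **Beaker:** It stands upright in the tray at about (0.475, 0.288), seen there in the last picture.
- **Vial:** I lowered it in steps of about 1–2 mm until it touched at about 12 N. It was upright within about 5 mm of the pan's centre just before I shut the door. The last pictures could not show it through the glass under the grip, so after closing it is unconfirmed.
- **Eggs and dropper bottle:** They measured where they started, within measurement error.

**What disagreed:** The fingertips sat about 25 mm higher than the stated tool point. My first grip on the door closed above the fin, and a test touch pressed on it at about 18 N and slid the door about 7 mm. I allowed for the offset from then on. The highest force I read was about 33 N in total at the wrist, against the shut stop. Forces were only read at the end of each move, so a brief peak could have been missed.

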